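# Load and lock the robot-kit battery dock

### The arm

A 6-joint arm with a two-finger parallel gripper is mounted at the origin on the work surface. World frame = base frame: x ahead of the robot, y to its left, z up, the work surface at z = 0. Lengths are in m, angles in degrees, forces in N, time in s.
With the tool pointing down it reaches from about 0.4 to 0.825 m from the base axis. Payload 7 kg.
Tool frame: the origin (TCP) lies on the centre line of the jaws, within the pads' length; the fingertips stand 19 mm ahead of it and the grasp point (between the pads) is the TCP; z points along the fingers, y is the line along which they close (so a half turn about z gives the same grasp; the last joint's range is limited). The gripper opens to 88 mm and grips with 3 to 60 N. Pads are 19 mm wide; open, the fingers measure 130 mm over their backs; the gripper's body (78 mm by 193 mm) begins 47 mm behind the grasp point.
Start: joints at [-47.664, 20.546, 0.682, 0, -70.136, -16.507], TCP at [0.294, -0.608, 0.222] pointing down, gripper open.
Joint ranges: [-176.03, 176.03], [-82.01, 121.73], [-58.28, 71.71], [-173.87, 95.51], [-174.79, -0.11], [-173.66, 173.66]. Speed limits (degrees/s): [136.94, 136.94, 172.46, 180, 180, 180].

### API

Orientations are given as [roll, pitch, yaw] about the fixed x, y, z axes, in that order (R = Rz(yaw) Ry(pitch) Rx(roll)).
In Python, from plant import ctrl gives the robot as it stands.
- The arm moves only by the tool move_arm, never from a script. Its argument "motion" is a list of rows, each a list of 3 entries, a list of its own where there are three numbers: the shift along the tool's x, y, z in mm, then the turn, a rotation vector about the tool's x, y, z in degrees, then the closure, from 0 (fully open) to 1 (shut). A call has 1 to 10 rows; each row is the pose to reach, as a shift and turn from the pose commanded when the call began, along the tool's axes at that moment; what a row does not reach only later rows make up. A row lasts 1/12 s, in which the tool goes at most 41.7 mm and 7.16 degrees, less where a joint would pass 70% of its speed; a pose out of reach is approached as far as the arm can. A call with a gripper value outside its range is refused whole. The fingers move at their own pace and stop on an object; the grip force is fixed at half the most. Time passes only in rows, so rows that repeat a pose let the fingers close. It gives the time, the measured TCP pose, the force, the opening and the grip force at its end, in the units of the state.
- ctrl.get_obs(): the state, without advancing time (a new reading comes with each control period).
- ctrl.snapshot(name): name is "scene" or "top"; returns a dict with "color" (384x512x3 uint8, blue, green, red), "camera_matrix" (3x3 intrinsics, pixels), "k1" (the pictures are not rectified: a ray, as slopes to the right and down, at radius r is drawn at 1 + k1 r^2 times it, then the intrinsics apply), "cam_to_world" (4x4, takes a point from camera to world coordinates). Camera axes: x right, y up, looking along -z (the intrinsics and any distortion apply to the point x, -y, -z); pixel columns grow to the right and rows downward; lengths in m; the calibration is good to about 2 mm. A picture is of the moment at which its call begins. There is no depth.
- ctrl.close_job(): hands the job in; it is judged then, once.
The state is a dict: "clock": time; "joint_pos": joint angles; "qvel": joint speeds; "tau": joint torques, N m; "tool_pos": TCP position; "orientation": TCP orientation; "force": force on the tool from outside, world axes, zero at the start; "moment": the same for the moment, N m; "opening": finger opening in m; "gripper_force": force on a finger pad.
Only numpy, scipy, OpenCV 4.12 (cv2) and the standard library are available. Lean on these libraries where they do the work, as an engineer would, in place of code of your own. Each camera call takes 0.05 s, during which the arm holds its last target. There are 200 camera calls.

### The job

On the sloping battery dock, push the black battery pack up its channel until its spring catch clicks and it is fully home, then swing the lid down shut over it, and then turn the metal turnbutton until it stops, pointing straight over the lid, so the lid is locked. Leave everything else on the desk where it is.

Things in the scene. Friction and masses are not known exactly. Their poses are not given: they have to be found in the camera images.
- dock: Fixed white plastic wedge, 240 (x) by 200 (y) mm, with a face that slopes up at 30 degrees away from the robot from 50 mm high at its front edge (x = -100 mm) to 165 mm at x = +100 mm, then a level top to x = +140 mm. Origin: centre of its underside, on the desk. Its position and yaw vary.
- deck: Frame of the dock's sloping face, fixed to the dock at (-82.7, 0, 60) mm in the dock's axes: origin on the middle line of the slope surface near its low end; x up the slope (away from the robot), y to the left, z square out of the slope (30 degrees from vertical, leaning to the robot). Lid hinge at its top end, turnbutton on the right rail.
- channel (a point): Mouth of the battery's channel, on the slope surface at deck (25, 0, 0) mm. Two grey rails flank it, each deck x 25 to 190, y 38 to 88 (and -88 to -38), z 0 to 36 mm: a channel 76 mm wide, open at the low end, closed at the top end by a block x 188 to 223, y -88 to 88, z 0 to 36 mm.
- sled (a joint): Slide of the battery pack, m: 0 at the low end, grows as it goes up the slope (deck +x), 0.055 fully home against its stop. The pack is a black block 90 mm long, 68 mm wide, 31 mm high; its low end is at deck x = 30 mm + slide. A spring catch resists with up to about 10 N from 41 to 49 mm and then snaps it home and holds it.
- sled_rear (a point): Middle of the pack's low-end face (the face to push), 20 mm above the slope surface; moves with the pack.
- lid (a joint): Hinge of the lid, rad: 0 shut flat on the rails, grows as its low edge swings up and away from the slope (up to 1.6). Starts part open, overhanging the channel; a stiff hinge, stays where it is left. Some 2 to 3 N at its edge moves it.
- lid_edge (a point): Middle of the upper (outer) side of the lid's free low edge. The lid is a grey plate 118 mm from hinge to edge, 172 mm wide, 8 mm thick; shut, its top is 44 mm above the slope surface and its free edge at deck x = 77 mm.
- lid_hinge (a point): Middle of the lid's hinge line (along deck y), at the underside of the lid: deck (195, 0, 36) mm.
- turnbutton (a joint): Pivot of the steel turnbutton about deck z, rad: 0 (a stop) with its arm pointing straight up the slope over the lid, locked; grows as the arm turns outwards, to the right and away from the lid (1.57: arm along deck -y). Stays where it is left, turned by about 0.06 N m. Turned in before the lid is shut, the arm is in the lid's way.
- turn_grip (a point): Middle of the turnbutton's upright fin, on the pivot axis, at deck (52, -63, 71) mm. The fin is 46 mm long (along the arm, centred on the pivot), 10 mm thick and 24 mm high, deck z 55 to 79 mm. Its own x axis points along the arm.
- turn_tip (a point): End of the turnbutton's arm, 62 mm from the pivot. The arm is 20 mm wide and 8 mm thick, deck z 47 to 55 mm, 3 mm clear above the shut lid.
- cup: Bystander: white cup, 76 mm across, 95 mm high, open, empty. Origin: centre of its underside.
- jar: Bystander: capped jar, 72 mm across, 80 mm high. Origin: centre of its underside.
- driver: Bystander: screwdriver lying on the desk, 160 mm long. Origin: at desk level under its middle.
- bracket: Bystander: U-shaped aluminium bracket, 90 x 50 x 40 mm. Origin: centre of its underside.
- car: Bystander: grey model car with four wheels and two front feelers, about 200 x 110 x 95 mm. Origin: between its wheels, at desk level.
- mouse: Bystander: black computer mouse, round, 68 mm across, 36 mm high. Origin: centre of its underside.

How it is judged (in metres and radians):
On the way, in this order (a step that is already met when the one before it is completed fails the run):
1. the battery pack is fully home in its catch, the lid still open (value of joint sled above 0.0515 m and value of joint lid above 0.3 rad), for 0.2 s.
2. the lid is shut on the rails, the turnbutton not yet over it (value of joint lid below 0.035 rad and value of joint turnbutton above 0.6 rad), for 0.2 s.
3. the turnbutton points straight over the shut lid (value of joint turnbutton below 0.15 rad and value of joint lid below 0.035 rad), for 0.2 s.
At the end, for the whole second after the job is handed in: The battery pack is home (slide over 51.5 mm of 55), the lid is shut (under 0.035 rad, about 4 mm at its edge) and the turnbutton points over the lid (within 0.15 rad of its stop), still and released. Done in that order. No bystander has been moved by more than 40 mm (all of step 3 and value of joint sled above 0.0515 m and velocity of joint turnbutton between -0.05 and 0.05 rad/s); the robot touches nothing.
It fails at once if a bystander (cup, jar, screwdriver, bracket, model car or mouse) is moved by more than 40 mm (distance of any of cup, jar, driver, bracket, car, mouse from where it was at the start of the episode above 0.04 m).
It also fails if it takes over 64 s, if anything falls off the work surface, if the arm or the gripper's body presses on something with over 40 N, if the wrist force passes 120 N, or if a joint passes its speed limit or range.

## Working session

There is one attempt and no reset: what is moved stays moved. The work goes in short steps, Python scripts to look and compute and a tool call to move; the robot and the scene stay as the last step left them, time stands still between calls to the robot, and variables do not carry over. Pictures are saved under pics/ and viewed, at most 10 in all, crops included, and the job is handed in when it is done.

Besides the shell and the picture viewer there is one more tool, called after ">>>" as name([rows], argument=value, ...), one row to a line, values as JSON. move_arm: Moves the arm, as the interface text tells. Its arguments: {"type":"object","properties":{"motion":{"type":"array"}},"required":["motion"]}

```bash
ls; mkdir -p pics
python3 - <<'E'
from plant import ctrl
import cv2,numpy as np,pickle
o=ctrl.get_obs();print(o)
for n in("scene","top"):
    s=ctrl.snapshot(n);cv2.imwrite(f"pics/{n}0.png",s["color"]);pickle.dump(s,open(f"{n}.pkl","wb"))
    print(n,s["camera_matrix"],s["k1"],s["cam_to_world"])
E
```

```text
pics
{'clock': 0.0, 'joint_pos': array([-4.76642132e+01,  2.05909985e+01,  6.32023918e-01, -2.15783867e-02,
       -7.01358802e+01, -1.65075087e+01]), 'qvel': array([-0.07169785, -0.00911288, -0.00221738, -0.02154799, -0.08056631,
       -0.08028536]), 'tau': array([ 9.60592624e-04, -5.82714808e+01,  2.93067062e+01,  6.99717969e+00,
        7.08267806e-03, -1.63276868e-04]), 'tool_pos': array([ 0.29383914, -0.60711045,  0.22060975]), 'orientation': array([ 1.79903291e+02, -7.50614566e-03, -1.54179065e+02]), 'force': array([-0.11862155, -0.1712679 ,  0.50501491]), 'moment': array([0.07018083, 0.00850868, 0.00573968]), 'gripper_force': 0.0, 'opening': 0.08758343707534975}
scene [[366.34777137   0.         254.37159176]
 [  0.         366.34777137 183.90981512]
 [  0.           0.           1.        ]] -0.03639495272408093 [[-3.41456433e-01 -8.54305563e-01  3.91879458e-01  1.07467111e+00]
 [ 9.39897210e-01 -3.09980348e-01  1.43197130e-01  1.89681394e-01]
 [-8.59173917e-04  4.17221991e-01  9.08804199e-01  1.31871660e+00]
 [ 0.00000000e+00  0.00000000e+00  0.00000000e+00  1.00000000e+00]]
top [[394.29135053   0.         260.14839707]
 [  0.         394.29135053 199.38634659]
 [  0.           0.           1.        ]] -0.05910715613834077 [[-1.11287712e-02  9.78601649e-01 -2.05462800e-01  2.82876342e-01]
 [-9.99936366e-01 -1.05116407e-02  4.09492152e-03 -1.12020740e-04]
 [ 1.84754582e-03  2.05495297e-01  9.78656359e-01  1.56935541e+00]
 [ 0.00000000e+00  0.00000000e+00  0.00000000e+00  1.00000000e+00]]
```

View pics/scene0.png

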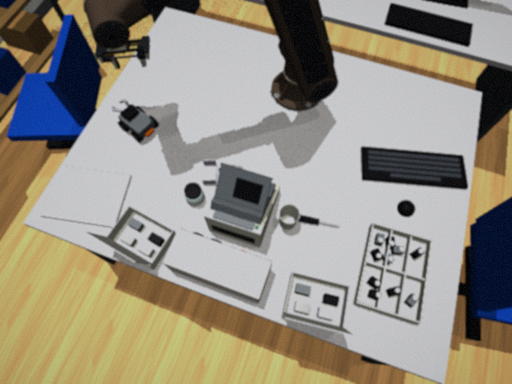

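View pics/top0.png

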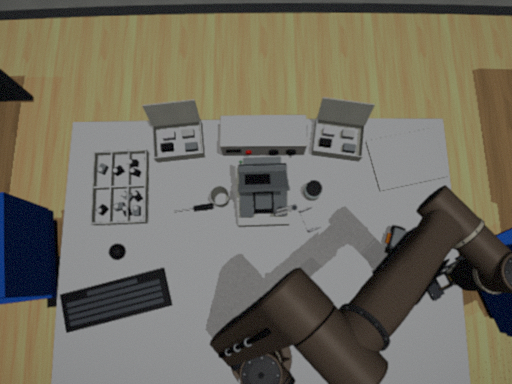

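The dock is at about (245,205) in scene and (263,192) in top. The cup is at (289,216) scene / (220,197) top, and the jar at (194,193) / (313,190). I'll enlarge the dock.

Run:
```python
import cv2,numpy as np
a=cv2.imread("pics/scene0.png")[150:250,180:310];b=cv2.imread("pics/top0.png")[145:235,200:330]
a=cv2.resize(a,None,fx=6,fy=6,interpolation=cv2.INTER_CUBIC);b=cv2.resize(b,None,fx=6,fy=6,interpolation=cv2.INTER_CUBIC)
cv2.imwrite("pics/sc1.png",cv2.convertScaleAbs(a,alpha=1.5));cv2.imwrite("pics/tc1.png",cv2.convertScaleAbs(b,alpha=1.3))
```

```text
(no output)
```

View pics/sc1.png

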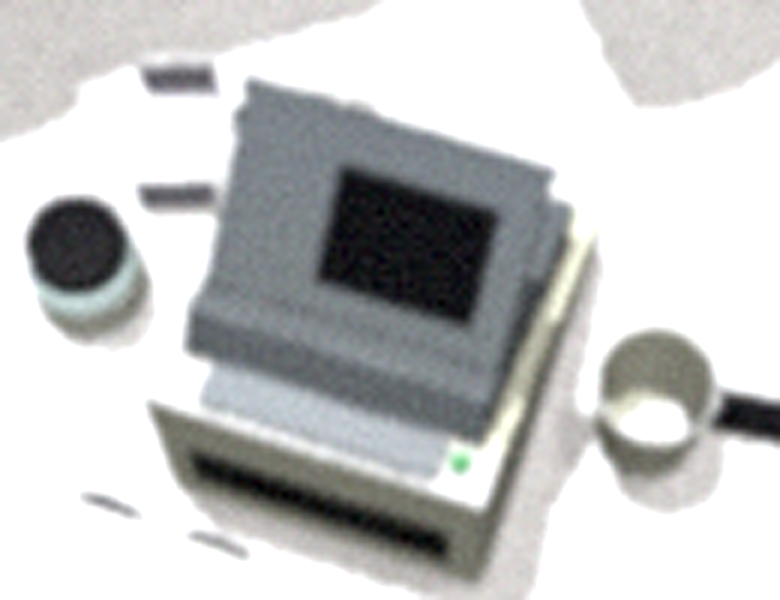

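View pics/tc1.png

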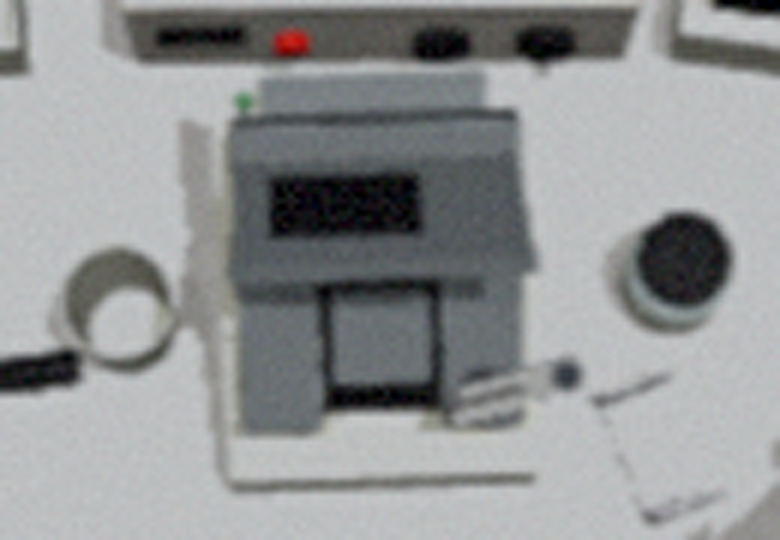

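Scene crop: it shows the lid with its free low edge from (250,82) to (553,170) and the dock's top back edge from (150,403) to (483,507). Top crop: the dock's front edge runs from (232,485) to (535,478), the rail ends are at (240,432) and (525,424), the fin is near (505,385), and the arm tip knob is at (567,375), pointing right. The lid's free edge there runs from (232,277) to (533,270).

```bash
cat > h.py <<'E'
import numpy as np,cv2,pickle
from scipy.optimize import least_squares
from scipy.spatial.transform import Rotation as R
S={n:pickle.load(open(n+".pkl","rb")) for n in("scene","top")}
OFF={"scene":(180,150),"top":(200,145)}
def px(n,p): return (np.array(p,float)+.5)/6-.5+OFF[n]
def ray(n,p):
    s=S[n];u=cv2.undistortPoints(np.array([[p]],float),s["camera_matrix"],np.array([s["k1"],0,0,0]))[0,0]
    T=s["cam_to_world"];return T[:3,3],T[:3,:3]@np.array([u[0],-u[1],-1])
def plane(n,p,z): o,d=ray(n,p);return o+d*(z-o[2])/d[2]
def tri(a,b):
    o1,d1=ray("scene",a);o2,d2=ray("top",b)
    k=np.linalg.lstsq(np.c_[d1,-d2],o2-o1,rcond=None)[0]
    p,q=o1+d1*k[0],o2+d2*k[1];return (p+q)/2,np.linalg.norm(p-q)
def proj(n,P):
    s=S[n];T=s["cam_to_world"];c=T[:3,:3].T@(np.asarray(P)-T[:3,3])
    v=np.array([c[0],-c[1]])/-c[2];v=v*(1+s["k1"]*v@v);K=s["camera_matrix"];return K[:2,:2]@v+K[:2,2]
RD=R.from_euler('y',-30,degrees=True).as_matrix()
def deck2dock(p): return RD@np.array(p,float)+[-82.7,0,60]
def todock(w,x): return R.from_euler('z',-x[2]).apply((np.asarray(w)-[x[0],x[1],0])*1000)
def world(pdock,x): return R.from_euler('z',x[2]).apply(np.array(pdock)/1000)+[x[0],x[1],0]
E
python3 - <<'E'
from h import *
np.set_printoptions(precision=4,suppress=True)
# LED by colour mask
c={}
for n in S:
    im=S[n]["color"].astype(int);g=(im[...,1]-np.maximum(im[...,0],im[...,2]));o=OFF[n]
    sub=g[o[1]:o[1]+90,o[0]:o[0]+130];sub=np.where(sub>25,sub,0);y,x=np.nonzero(sub);w=sub[y,x];c[n]=np.array([(x*w).sum()/w.sum()+o[0],(y*w).sum()/w.sum()+o[1]]);print(n,len(x),c[n])
print("LED",tri(c["scene"],c["top"]))
pts=[("top",(232,484),(-100,100,50)),("top",(536,477),(-100,-100,50)),
("top",(240,432),deck2dock((25,88,36))),("top",(315,432),deck2dock((25,38,36))),("top",(525,423),deck2dock((25,-88,36))),
("scene",(150,403),(140,-100,165)),("scene",(483,507),(140,100,165))]
for n,p,d in pts: print(n,p,plane(n,px(n,p),d[2]/1000))
f=lambda x:np.concatenate([proj(n,world(d,x))-px(n,p) for n,p,d in pts])
r=least_squares(f,[.65,0,0],loss="soft_l1");x=r.x;print(x,np.degrees(x[2]));print(f(x).reshape(-1,2))
np.save("dock.npy",x)
iv=lambda w:RD.T@(todock(w,x)-[-82.7,0,60])
for a,b in(((250,82),(533,270)),((553,170),(232,277))):
    P,e=tri(px("scene",a),px("top",b));print("lid edge",P,e,iv(P))
p=plane("top",px("top",(567,375)),.1)
for q in[(567,375),(520,372),(457,415),(460,385),(545,375)]:
  o,d=ray("top",px("top",q));nrm=R.from_euler('z',x[2]).apply(RD[:,2]);
  for h in(51,79):
    p0=world(deck2dock((52,-63,h)),x);print(q,h,iv(o+d*((p0-o)@nrm)/(d@nrm)))
for k,P in dict(sled_rear=(30,0,20),grip=(52,-63,71),hinge=(195,0,36)).items():print(k,world(deck2dock(P),x))
E
```

```text
scene 5 [256.2431 226.5856]
top 2 [240.     161.5091]
LED (array([0.7213, 0.067 , 0.1684]), np.float64(0.0003251514158657543))
top (232, 484) [0.5001 0.0797 0.05  ]
top (536, 477) [ 0.5025 -0.1172  0.05  ]
top (240, 432) [0.5253 0.0719 0.1037]
top (315, 432) [0.5248 0.0248 0.1037]
top (525, 423) [ 0.5291 -0.1071  0.1037]
scene (150, 403) [ 0.7469 -0.1069  0.165 ]
scene (483, 507) [0.7401 0.0869 0.165 ]
[ 0.604  -0.0146  0.0287] 1.6420712335534124
[[-0.7026 -0.262 ]
 [ 0.0202 -1.1122]
 [ 0.2185  0.7408]
 [ 0.9964  0.2253]
 [-0.5815  0.4174]
 [-0.9849 -0.3892]
 [ 0.6098  0.5091]]
lid edge [ 0.589  -0.1019  0.2681] 0.00012375417319890228 [160.5754 -86.7787 147.6399]
lid edge [0.5855 0.0688 0.2729] 0.001457853267826487 [164.1046  83.8709 151.0401]
(567, 375) 51 [  62.7267 -115.3267   51.    ]
(567, 375) 79 [  72.6221 -112.4958   79.    ]
(520, 372) 51 [ 65.8842 -86.3016  51.    ]
(520, 372) 79 [ 75.7153 -84.0617  79.    ]
(457, 415) 51 [ 39.2734 -46.845   51.    ]
(457, 415) 79 [ 49.6465 -45.4086  79.    ]
(460, 385) 51 [ 58.9146 -49.1132  51.    ]
(460, 385) 79 [ 68.8877 -47.6306  79.    ]
(545, 375) 51 [  63.288  -101.7235   51.    ]
(545, 375) 79 [ 73.172  -99.1696  79.    ]
sled_rear [ 0.5373 -0.0165  0.0923]
grip [ 0.5326 -0.0797  0.1475]
hinge [ 0.6721 -0.0127  0.1887]
```

Dock fit: (0.604, -0.0146), yaw 1.6°. The checks agree: LED height 168 against 165 mm, lid radius 118 mm, lid at about 1.28 rad, and turnbutton at about 1.37 rad. Next I work out the moves.

```bash
cat > t.py <<'E'
import sys
from h import *
from plant import ctrl
x=np.load("dock.npy")
def cur():
    o=ctrl.get_obs();Rt=R.from_euler('xyz',o["orientation"],degrees=True);return o,np.array(o["tool_pos"]),Rt
Rdeck=R.from_euler('z',x[2])*R.from_matrix(RD)
R0=Rdeck*R.from_matrix(np.array([[0,-1,0],[-1,0,0],[0,0,-1.]]))  # tool x=-deck y, y=-deck x, z=-deck z
def deckpos(w): return RD.T@(todock(w,x)-[-82.7,0,60])
# args: turn about deck z (deg), tilt, then x,y,z triples
o,p,Rt=cur()
turn=float(sys.argv[1]) if len(sys.argv)>1 else 0
tgt=Rdeck*R.from_euler('z',turn,degrees=True)*Rdeck.inv()*R0
print("t",round(float(o["clock"]),2),"deck",deckpos(p).round(1),"F deck",Rdeck.inv().apply(o["force"]).round(1),"open",round(float(o["opening"]),4),"j",o["joint_pos"].round(0))
print("rotvec",(Rt.inv()*tgt).as_rotvec(degrees=True).round(2))
for a in sys.argv[2:]:
    q=world(deck2dock([float(v) for v in a.split(",")]),x);print(a,"shift",(Rt.inv().apply(q-p)*1000).round(1))
E
python3 t.py 0 0,15,200 0,15,60 0,15,27
```

```text
t 0.1 deck [-131.2 -583.5  261.3] F deck [-0.8  0.2  0.4] open 0.0874 j [-48.  21.   1.  -0. -70. -17.]
rotvec [ 26.68 -17.17 -64.26]
0,15,200 shift [-376.7  486.9  -11.8]
0,15,60 shift [-440.6  458.   109.4]
0,15,27 shift [-455.7  451.2  137.9]
```

>>> move_arm([
  [[-25, 32, -5], [1.7, -1.1, -4.2], 1],
  [[-50, 64, -10], [3.5, -2.2, -8.5], 1],
  [[-75, 96, -15], [5.2, -3.3, -12.7], 1],
  [[-100, 128, -15], [7, -4.5, -17], 1],
  [[-126, 162, -15], [8.9, -5.7, -21.4], 1],
  [[-152, 196, -15], [10.7, -6.9, -25.7], 1],
  [[-178, 230, -15], [12.5, -8, -30], 1],
  [[-204, 263, -15], [14.4, -9.2, -34.5], 1],
  [[-230, 297, -15], [16, -10.3, -38.5], 1],
  [[-250, 323, -15], [17.8, -11.4, -42.8], 1],
])

```text
clock: 0.93
tool_pos: [0.3782, -0.2063, 0.2367]
orientation: [-159.6, 3.9, -110.0]
force: [1.6, 1.1, 0.8]
opening: 0.0265
gripper_force: 0.0
```

```bash
python3 t.py 0 0,15,200 0,15,60 0,15,27
```

```text
t 0.93 deck [ -40.2 -185.1  227.3] F deck [ 1.8  1.  -0.2] open 0.0265 j [  2. -19. -43.   6. -45. -26.]
rotvec [  8.69  -5.74 -21.29]
0,15,200 shift [-203.1   33.2    6.2]
0,15,60 shift [-220.7   15.1  144. ]
0,15,27 shift [-224.8   10.8  176.4]
```

>>> move_arm([
  [[-40, 7, 1], [1.7, -1.1, -4.2], 1],
  [[-80, 13, 2], [3.5, -2.3, -8.5], 1],
  [[-120, 20, 4], [5.2, -3.4, -12.7], 1],
  [[-160, 26, 5], [7, -4.6, -17], 1],
  [[-203, 33, 6], [8.7, -5.7, -21.3], 1],
  [[-203, 33, 6], [8.7, -5.7, -21.3], 1],
  [[-203, 33, 6], [8.7, -5.7, -21.3], 1],
])

```text
clock: 1.52
tool_pos: [0.4263, -0.0051, 0.2417]
orientation: [-150.7, 0.2, -88.1]
force: [0.3, 0.1, -0.1]
opening: 0.0001
gripper_force: 0.0
```

```bash
python3 t.py 0 0,15,60 0,15,27
```

```text
t 1.52 deck [  8.9  14.6 204.7] F deck [ 0.2  0.1 -0.2] open 0.0001 j [ 41. -27. -58.  29. -39. -59.]
rotvec [0.65 0.32 0.16]
0,15,60 shift [  0.4   7.3 144.8]
0,15,27 shift [  0.6   6.9 177.8]
```

>>> move_arm([
  [[0, 2, 36], [0.6, 0.3, 0.1], 1],
  [[0, 5, 72], [0.6, 0.3, 0.1], 1],
  [[0, 7, 100], [0.6, 0.3, 0.1], 1],
  [[0, 7, 120], [0.6, 0.3, 0.1], 1],
  [[0, 8, 120], [0.6, 0.3, 0.1], 1],
])

```text
clock: 1.93
tool_pos: [0.4962, -0.0199, 0.1615]
orientation: [-153.4, 1.4, -87.9]
force: [-0.7, -0.0, -0.2]
opening: 0.0004
gripper_force: 0.0
```

```bash
python3 t.py 0 0,15,60 0,15,27
```

```text
t 1.93 deck [ 29.   -2.2 100.5] F deck [-0.7 -0.   0.2] open 0.0004 j [ 25.  -9. -58.  30. -18. -50.]
rotvec [ 3.4   1.42 -0.29]
0,15,60 shift [-16.   26.6  42.6]
0,15,27 shift [-15.2  24.7  75.5]
```

The full tilt hits the elbow limit this close in. A tilt of 15° less still clears the rails and the fin, so I'll use that.

```bash
sed -i 's/^turn=.*/turn,tilt=[float(v) for v in (sys.argv[1].split(",")+["0"])[:2]]/; s/^tgt=.*/tgt=Rdeck*R.from_euler("zy",[turn,tilt],degrees=True)*Rdeck.inv()*R0/' t.py; python3 t.py 0,15 0,15,110 0,15,29; python3 t.py 0,20
```

```text
t 1.93 deck [ 29.   -2.2 100.5] F deck [-0.7 -0.   0.2] open 0.0004 j [ 25.  -9. -58.  30. -18. -50.]
rotvec [-11.6    1.45  -0.11]
0,15,110 shift [-17.2  29.6  -7.3]
0,15,29 shift [-15.2  24.8  73.5]
t 1.93 deck [ 29.   -2.2 100.5] F deck [-0.7 -0.   0.2] open 0.0004 j [ 25.  -9. -58.  30. -18. -50.]
rotvec [-16.59   1.46  -0.04]
```

>>> move_arm([
  [[0, 0, 0], [-5, 0.7, 0], 1],
  [[0, 0, 0], [-11.6, 1.4, 0], 1],
  [[0, 0, 0], [-11.6, 1.4, 0], 1],
  [[0, 0, 0], [-11.6, 1.4, 0], 1],
])

```text
clock: 2.27
tool_pos: [0.4982, -0.0173, 0.1653]
orientation: [-164.7, 0.2, -88.4]
force: [-0.5, -0.2, 0.3]
opening: 0.0003
gripper_force: 0.0
```

```bash
python3 t.py 0,15 0,15,60 0,15,29
```

```text
t 2.27 deck [ 32.7   0.4 102.7] F deck [-0.3 -0.2  0.5] open 0.0003 j [ 25.  -3. -42.  10. -38. -31.]
rotvec [-0.27  0.22 -0.07]
0,15,60 shift [-14.4  20.8  49.7]
0,15,29 shift [-14.3  12.9  79.6]
```

>>> move_arm([
  [[-10, 20, 15], [-0.2, 0.2, 0], 1],
  [[-14, 21, 50], [-0.3, 0.2, 0], 1],
  [[-14, 21, 50], [-0.3, 0.2, 0], 1],
  [[-14, 21, 50], [-0.3, 0.2, 0], 1],
])

```text
clock: 2.6
tool_pos: [0.4862, -0.0057, 0.1092]
orientation: [-165.3, -0.2, -88.3]
force: [-0.0, 1.1, 0.7]
opening: 0.0001
gripper_force: 0.0
```

```bash
python3 t.py 0,15 0,15,29 60,15,29 68,15,29 72,15,29
python3 - <<'E'
import cv2
from plant import ctrl
s=ctrl.snapshot("scene")["color"][120:250,150:320];cv2.imwrite("pics/s2.png",cv2.convertScaleAbs(cv2.resize(s,None,fx=4,fy=4,interpolation=cv2.INTER_CUBIC),alpha=1.4))
E
```

```text
t 2.6 deck [-5.5 12.3 59.9] F deck [0.4 1.1 0.6] open 0.0001 j [ 28.   0. -49.  14. -28. -37.]
rotvec [ 0.29 -0.16  0.06]
0,15,29 shift [ -2.8 -13.5  28.4]
60,15,29 shift [ -2.7 -71.3  12.6]
68,15,29 shift [ -2.7 -79.1  10.5]
72,15,29 shift [ -2.7 -82.9   9.4]
```

View pics/s2.png

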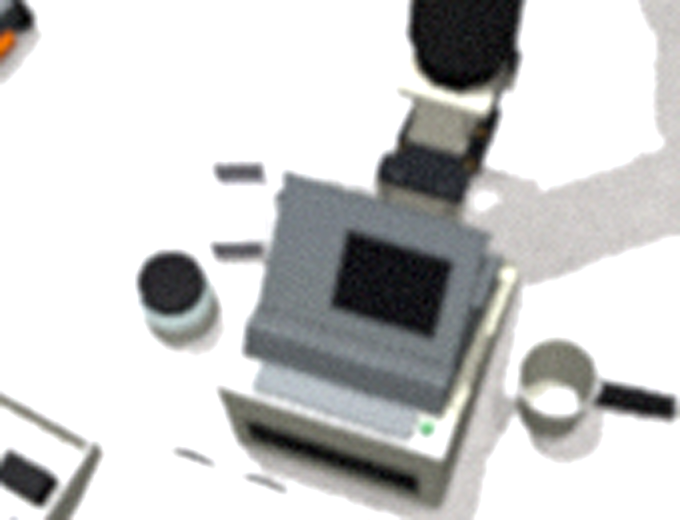

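The gripper is at (430,170), low and clear in front of the lid, with nothing touched. I descend into the channel mouth and push.

>>> move_arm([
  [[-3, -8, 15], [0.3, -0.2, 0], 1],
  [[-3, -10, 29], [0.3, -0.2, 0], 1],
  [[-3, -10, 29], [0.3, -0.2, 0], 1],
  [[-3, -20, 26.5], [0.3, -0.2, 0], 1],
  [[-3, -30, 24], [0.3, -0.2, 0], 1],
  [[-3, -40, 21], [0.3, -0.2, 0], 1],
  [[-3, -50, 18.5], [0.3, -0.2, 0], 1],
  [[-3, -50, 18.5], [0.3, -0.2, 0], 1],
])

```text
clock: 3.32
tool_pos: [0.5438, 0.0006, 0.1087]
orientation: [-164.5, 0.2, -88.3]
force: [1.2, -0.3, 1.3]
opening: 0.0005
gripper_force: 0.0
```

```bash
python3 t.py 0,15 50,15,29 60,15,29 68,15,29 72,15,29
```

```text
t 3.32 deck [44.2 16.9 30.7] F deck [ 1.7 -0.3  0.5] open 0.0005 j [ 25.   6. -43.  12. -28. -33.]
rotvec [-0.48  0.23 -0.  ]
50,15,29 shift [ 1.9 -6.   0.2]
60,15,29 shift [  1.9 -15.7  -2.3]
68,15,29 shift [  1.9 -23.4  -4.3]
72,15,29 shift [  1.9 -27.3  -5.3]
```

>>> move_arm([
  [[2, -8, 0], [0, 0, 0], 1],
  [[2, -14, -2], [0, 0, 0], 1],
  [[2, -18, -3], [0, 0, 0], 1],
  [[2, -21, -4], [0, 0, 0], 1],
])

```text
clock: 3.65
tool_pos: [0.5592, -0.0017, 0.1154]
orientation: [-164.9, 0.2, -88.3]
force: [-11.3, 5.9, 8.2]
opening: 0.0008
gripper_force: 5.5
```

```bash
python3 t.py 0,15  68,15,29 72,15,29 76,15,29
```

```text
t 3.65 deck [60.9 14.2 28.8] F deck [-5.6  6.2 12.7] open 0.0008 j [ 24.   7. -39.  11. -30. -31.]
rotvec [-0.15  0.17 -0.03]
68,15,29 shift [-0.8 -6.8 -2. ]
72,15,29 shift [ -0.8 -10.7  -3. ]
76,15,29 shift [ -0.8 -14.6  -4.1]
```

>>> move_arm([
  [[-1, -4, -2], [0, 0, 0], 1],
  [[-1, -7, -3], [0, 0, 0], 1],
  [[-1, -10, -4], [0, 0, 0], 1],
  [[-1, -12, -4], [0, 0, 0], 1],
])

```text
clock: 3.98
tool_pos: [0.5706, -0.0006, 0.1219]
orientation: [-164.8, 0.1, -88.3]
force: [-11.4, 1.8, 8.6]
opening: 0.0004
gripper_force: 6.0
```

```bash
python3 t.py 0,15  68,15,29 72,15,29 76,15,29
```

```text
t 3.98 deck [74.  15.  28.8] F deck [-5.6  2.1 13.1] open 0.0004 j [ 23.   8. -38.  10. -31. -30.]
rotvec [-0.17  0.13 -0.02]
68,15,29 shift [-0.   5.9  1.3]
72,15,29 shift [-0.   2.   0.3]
76,15,29 shift [-0.  -1.9 -0.7]
```

>>> move_arm([
  [[0, -4, -1], [0, 0, 0], 1],
  [[0, -8, -2], [0, 0, 0], 1],
  [[0, -8, -2], [0, 0, 0], 1],
])

```text
clock: 4.23
tool_pos: [0.5712, -0.0012, 0.1223]
orientation: [-165.5, 0.1, -88.5]
force: [-33.8, 11.9, 9.9]
opening: 0.0004
gripper_force: 8.4
```

```bash
python3 t.py 0,15  78,15,29 72,15,29
python3 - <<'E'
import cv2
from plant import ctrl
s=ctrl.snapshot("scene")["color"][130:230,190:310];t=ctrl.snapshot("top")["color"][140:240,200:320]
cv2.imwrite("pics/s3.png",cv2.convertScaleAbs(cv2.resize(cv2.hconcat([s,t]),(792,330),interpolation=cv2.INTER_CUBIC),alpha=1.4))
E
```

```text
t 4.23 deck [74.7 14.3 28.8] F deck [-24.   12.9  25.3] open 0.0004 j [ 23.   8. -37.  10. -32. -29.]
rotvec [ 0.47  0.06 -0.12]
78,15,29 shift [-0.7 -3.1 -1.1]
72,15,29 shift [-0.6  2.6  0.5]
```

View pics/s3.png

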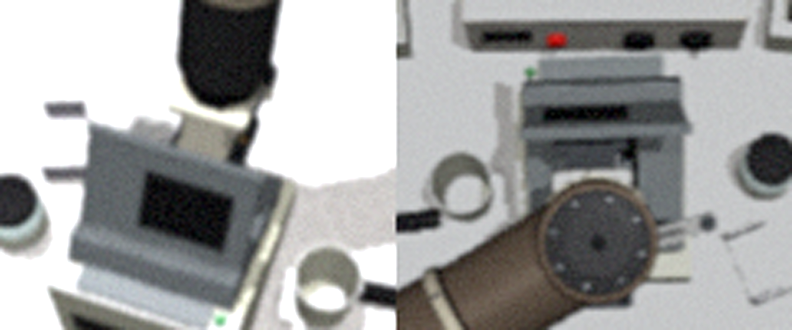

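Scene view: the lid is still open at (180,190). Top view: the arm is in front of it. The push hit a hard stop at TCP x=74.7 with force jumping to 24 N, which matches the pack being home. I retreat down-slope.

```bash
python3 t.py 0,15 30,15,29 0,15,32 0,10,110
```

```text
t 4.33 deck [74.7 14.3 28.8] F deck [-25.5  13.   23.5] open 0.0003 j [ 23.   8. -37.  10. -32. -29.]
rotvec [ 0.45  0.06 -0.12]
30,15,29 shift [-0.6 43.2 11.7]
0,15,32 shift [-0.5 72.9 16.8]
0,10,110 shift [  4.5  93.7 -58.4]
```

>>> move_arm([
  [[0, 36, 9], [0, 0, 0], 1],
  [[0, 73, 17], [0, 0, 0], 1],
  [[0, 73, 17], [0, 0, 0], 1],
  [[2, 84, -20], [0, 0, 0], 1],
  [[4, 94, -58], [0, 0, 0], 1],
  [[4, 94, -58], [0, 0, 0], 1],
])

```text
clock: 4.83
tool_pos: [0.4733, -0.0065, 0.1631]
orientation: [-164.3, 0.3, -88.2]
force: [0.8, 0.5, 0.9]
opening: 0.0003
gripper_force: 0.0
```

```bash
python3 t.py 90,30 30,0,180 60,0,260 216,0,260
python3 - <<'E'
import cv2
from plant import ctrl
s=ctrl.snapshot("scene")["color"][130:230,190:310];t=ctrl.snapshot("top")["color"][140:240,200:320]
cv2.imwrite("pics/s4.png",cv2.convertScaleAbs(cv2.resize(cv2.hconcat([s,t]),(792,330),interpolation=cv2.INTER_CUBIC),alpha=1.4))
E
```

```text
t 4.83 deck [ 10.3  11.8 113.1] F deck [1.2 0.5 0.3] open 0.0003 j [ 29.  -6. -45.  11. -37. -35.]
rotvec [-12.57 -12.04 -89.3 ]
30,0,180 shift [ 11.4  -2.6 -69.8]
60,0,260 shift [  10.9  -11.8 -154.7]
216,0,260 shift [  10.8 -163.  -193.3]
```

View pics/s4.png

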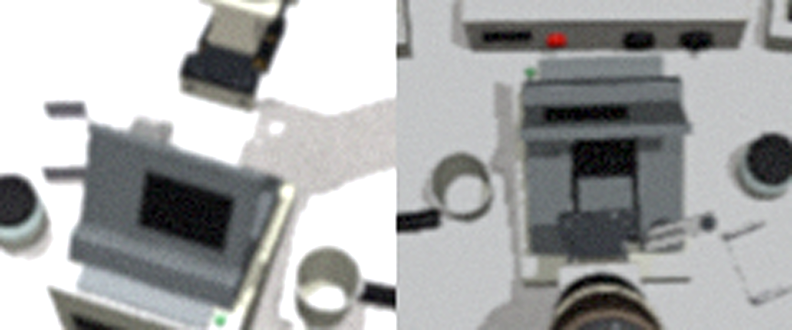

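Now the black pack top shows at (605,158) in the top panel, up by the lid. The lid edge has moved back to row 133, so it is more open than before. I rise, rotate, and measure again.

>>> move_arm([
  [[3, 0, -15], [-0.9, -0.9, -6.6], 1],
  [[5, 0, -30], [-1.8, -1.8, -13.3], 1],
  [[8, -1, -45], [-2.8, -2.7, -20], 1],
  [[10, -1, -60], [-3.7, -3.6, -26.6], 1],
  [[11, -2, -75], [-4.7, -4.5, -33.3], 1],
  [[11, -3, -90], [-5.6, -5.4, -40], 1],
  [[11, -5, -110], [-6.6, -6.3, -46.6], 1],
  [[11, -7, -125], [-7.5, -7.2, -53.3], 1],
  [[11, -9, -140], [-8.4, -8.1, -60], 1],
  [[11, -11, -154], [-9.4, -9, -66.6], 1],
])

```text
clock: 5.77
tool_pos: [0.4436, -0.0196, 0.3086]
orientation: [-176.7, -1.9, -20.9]
force: [-0.4, -0.5, -0.2]
opening: 0.0006
gripper_force: 0.0
```

```bash
python3 t.py 90,30 60,0,260 100,0,270
python3 - <<'E'
import cv2
from h import *
from plant import ctrl
x=np.load("dock.npy")
t=ctrl.snapshot("top");s=ctrl.snapshot("scene");pickle.dump((s,t),open("p2.pkl","wb"))
for sl in(0,55):
  for P in((30+sl,34,31),(30+sl,-34,31),(120+sl,34,31)):print(sl,P,proj("top",world(deck2dock(P),x)).round(1),"6x",((proj("top",world(deck2dock(P),x))-[230,165])*9).round())
im=cv2.hconcat([cv2.resize(t["color"][165:230,230:300],(360,334),interpolation=cv2.INTER_CUBIC),cv2.resize(pickle.load(open("top.pkl","rb"))["color"][165:230,230:300],(360,334),interpolation=cv2.INTER_CUBIC)])
cv2.imwrite("pics/s5.png",cv2.convertScaleAbs(im,alpha=1.5))
E
```

```text
t 5.77 deck [ 57.   -0.4 254.2] F deck [-0.5 -0.5  0. ] open 0.0006 j [ 22.  -7. -20.  -1. -74.  47.]
rotvec [ -2.87  -2.54 -22.49]
60,0,260 shift [-0.2 -0.6 -6.5]
100,0,270 shift [ 28.1 -13.6 -33.6]
0 (30, 34, 31) [254.1 215.1] 6x [217. 451.]
0 (30, -34, 31) [272.1 214.4] 6x [379. 444.]
0 (120, 34, 31) [253.1 192.3] 6x [208. 245.]
55 (85, 34, 31) [253.5 201.2] 6x [212. 326.]
55 (85, -34, 31) [271.7 200.5] 6x [376. 320.]
55 (175, 34, 31) [252.6 177.9] 6x [203. 116.]
```

View pics/s5.png

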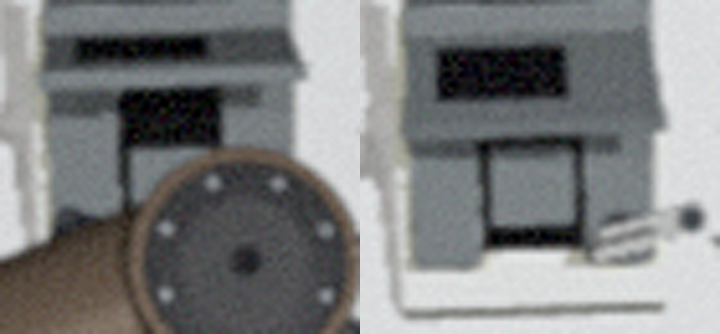

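Predicted pack low edge in the top view is row 215 if unmoved and 201 if home. The picture shows a grey label edge at 193.6 with black above it, so I can't tell which. I'll clear the arm sideways and look again.

>>> move_arm([
  [[14, 37, -5], [0, 0, 0], 1],
  [[28, 74, -10], [0, 0, 0], 1],
  [[42, 110, -10], [0, 0, 0], 1],
  [[56, 147, -10], [0, 0, 0], 1],
  [[70, 184, -10], [0, 0, 0], 1],
  [[84, 220, -10], [0, 0, 0], 1],
  [[98, 257, -10], [0, 0, 0], 1],
  [[98, 257, -10], [0, 0, 0], 1],
])

```text
clock: 6.53
tool_pos: [0.4408, -0.3002, 0.3037]
orientation: [-176.7, -1.7, -21.6]
force: [0.7, 0.6, -0.1]
opening: 0.0009
gripper_force: 0.0
```

Run:
```python
import cv2
from h import *
from plant import ctrl
print(ctrl.get_obs()["tool_pos"])
t=ctrl.snapshot("top");s=ctrl.snapshot("scene");pickle.dump((s,t),open("p2.pkl","wb"))
im=cv2.hconcat([cv2.resize(t["color"][160:235,225:305],(400,375),interpolation=cv2.INTER_CUBIC),cv2.resize(s["color"][155:230,200:280],(400,375),interpolation=cv2.INTER_CUBIC)])
cv2.imwrite("pics/s6.png",cv2.convertScaleAbs(im,alpha=1.5))
```

```text
[ 0.44076198 -0.30017913  0.30372492]
```

View pics/s6.png

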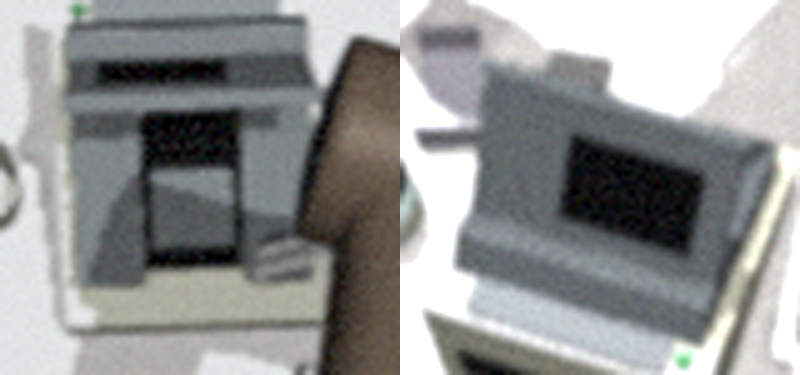

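The picture shows the pack's low end at top-view row 213.6, its starting place. It was not latched and slid back when released, so the earlier stop was the gripper body against the lid hinge, which opened the lid further. I'll push again with the fingers part open, so the contact point is farther ahead, and with the tool squarer to the slope near the end.

```bash
python3 t.py 0,15 0,15,200 -5,15,110 -5,15,31
```

```text
t 6.63 deck [  45.7 -276.9  255.8] F deck [ 0.2  1.2 -0.1] open 0.0004 j [-15.   4.  -9.  -3. -75.  84.]
rotvec [ 9.25  9.12 66.29]
0,15,200 shift [-127.8 -259.4   82.6]
-5,15,110 shift [ -92.9 -270.6  165. ]
-5,15,31 shift [ -58.7 -282.   235.3]
```

>>> move_arm([
  [[-13, -26, 8], [0.9, 0.9, 6.6], 0.7],
  [[-26, -52, 16], [1.8, 1.8, 13.2], 0.7],
  [[-39, -78, 24], [2.8, 2.7, 20], 0.7],
  [[-51, -104, 33], [3.7, 3.6, 26.5], 0.7],
  [[-64, -130, 41], [4.6, 4.5, 33.1], 0.7],
  [[-77, -156, 50], [5.5, 5.5, 39.8], 0.7],
  [[-90, -182, 58], [6.5, 6.4, 46.4], 0.7],
  [[-102, -208, 66], [7.4, 7.3, 53], 0.7],
  [[-115, -234, 74], [8.3, 8.2, 59.7], 0.7],
  [[-128, -259, 83], [9.2, 9.1, 66.3], 0.7],
])

```text
clock: 7.47
tool_pos: [0.4219, -0.0269, 0.241]
orientation: [-166.6, -1.4, -77.4]
force: [0.8, 0.6, 0.8]
opening: 0.0261
gripper_force: 0.0
```

```bash
python3 t.py 0,15 0,15,200 -5,15,110 -5,15,31
```

```text
t 7.47 deck [  4.2  -7.1 206.6] F deck [1.1 0.6 0.3] open 0.0261 j [ 28. -15. -39.   6. -54. -18.]
rotvec [ 1.45  1.34 10.99]
0,15,200 shift [-21.9  -2.1   7.9]
-5,15,110 shift [-16.2 -22.3  95.6]
-5,15,31 shift [-10.3 -44.1 171.3]
```

>>> move_arm([
  [[-20, -4, 20], [0.9, 0.9, 6.5], 0.7],
  [[-20, -12, 55], [1.4, 1.3, 11], 0.7],
  [[-16, -22, 95], [1.4, 1.3, 11], 0.7],
  [[-16, -22, 95], [1.4, 1.3, 11], 0.7],
  [[-16, -22, 95], [1.4, 1.3, 11], 0.7],
])

```text
clock: 7.88
tool_pos: [0.4601, -0.0058, 0.1507]
orientation: [-165.5, -0.2, -88.1]
force: [-0.1, 0.2, 1.2]
opening: 0.0259
gripper_force: 0.0
```

```bash
python3 t.py 0,15 -10,15,60 -10,15,31
```

```text
t 7.88 deck [ -7.4  12.9 109. ] F deck [0.5 0.2 1.1] open 0.0259 j [ 30.  -6. -47.  12. -37. -37.]
rotvec [ 0.5  -0.17  0.28]
-10,15,60 shift [ -2.2 -10.6  47.9]
-10,15,31 shift [ -2.2 -18.3  75.9]
```

>>> move_arm([
  [[-2, -6, 32], [0.5, 0, 0], 0.7],
  [[-2, -14, 60], [0.5, 0, 0], 0.7],
  [[-2, -18, 76], [0.5, 0, 0], 0.7],
  [[-2, -18, 76], [0.5, 0, 0], 0.7],
])

```text
clock: 8.22
tool_pos: [0.4984, -0.0029, 0.0838]
orientation: [-164.7, -0.1, -88.2]
force: [-0.9, 0.8, -0.2]
opening: 0.0261
gripper_force: 0.0
```

```bash
python3 t.py 0,10 10,15,31 30,15,31;python3 t.py 0,4  50,15,31
```

```text
t 8.22 deck [-7.6 14.7 31.9] F deck [-0.9  0.8  0.2] open 0.0261 j [ 27.   4. -51.  17. -22. -40.]
rotvec [ 4.73 -0.07  0.19]
10,15,31 shift [ -0.2 -17.2  -3.6]
30,15,31 shift [ -0.2 -36.6  -8.7]
t 8.22 deck [-7.6 14.7 31.9] F deck [-0.9  0.8  0.2] open 0.0261 j [ 27.   4. -51.  17. -22. -40.]
rotvec [10.73 -0.06  0.19]
50,15,31 shift [ -0.1 -55.9 -13.8]
```

>>> move_arm([
  [[0, -9, -2], [0, 0, 0], 0.7],
  [[0, -17, -4], [1, 0, 0], 0.7],
  [[0, -27, -6], [2.5, 0, 0], 0.7],
  [[0, -36, -9], [5, 0, 0], 0.7],
  [[0, -36, -9], [5, 0, 0], 0.7],
])

```text
clock: 8.63
tool_pos: [0.5311, -0.0015, 0.1059]
orientation: [-159.3, -0.1, -88.1]
force: [-1.3, -1.1, -0.1]
opening: 0.0262
gripper_force: 0.0
```

```bash
python3 t.py 0,4 40,15,31 50,15,31 60,15,31
```

```text
t 8.63 deck [31.8 15.2 34.6] F deck [-1.2 -1.   0.6] open 0.0262 j [ 24.   2. -54.  29. -16. -49.]
rotvec [5.32 0.04 0.24]
40,15,31 shift [ 0.2 -8.7  2.3]
50,15,31 shift [  0.3 -18.5   0.7]
60,15,31 shift [  0.3 -28.4  -1. ]
```

>>> move_arm([
  [[0, -6, 3], [0, 0, 0], 0.7],
  [[0, -13, 2], [1, 0, 0], 0.7],
  [[0, -20, 1], [2, 0, 0], 0.7],
  [[0, -20, 1], [2, 0, 0], 0.7],
])

```text
clock: 8.97
tool_pos: [0.5505, -0.0021, 0.1107]
orientation: [-157.5, -0.1, -88.3]
force: [-3.3, 0.8, 5.8]
opening: 0.0263
gripper_force: 3.1
```

```bash
python3 t.py 0,4 50,15,31 60,15,31 70,15,31
```

```text
t 8.97 deck [51.  14.  29.1] F deck [0.1 0.9 6.7] open 0.0263 j [ 22.   3. -55.  36. -13. -54.]
rotvec [ 3.53 -0.07  0.13]
50,15,31 shift [-1.   1.3 -1.8]
60,15,31 shift [-0.9 -8.7 -3.1]
70,15,31 shift [ -0.9 -18.6  -4.4]
```

```bash
cat > prof.py <<'E'
from h import *
from plant import ctrl
x=np.load("dock.npy");t=ctrl.snapshot("top")["color"];t0=S["top"]["color"];_,t2=pickle.load(open("p2.pkl","rb"))
for y in(-36,-30,-26,0):
  print("y",y)
  for nm,im in(("init",t0),("after1",t2["color"]),("now",t)):
    print(nm,[int(cv2.getRectSubPix(im,(1,1),tuple(map(float,proj("top",world(deck2dock((X,y,31)),x))))).mean()) for X in range(15,180,6)])
E
python3 prof.py
```

```text
y -36
init [148, 133, 102, 82, 41, 33, 34, 36, 37, 40, 37, 45, 50, 45, 43, 38, 20, 19, 47, 70, 72, 67, 66, 66, 67, 67, 67, 67]
after1 [112, 110, 105, 80, 36, 31, 33, 32, 31, 25, 30, 36, 44, 50, 46, 44, 38, 34, 31, 26, 33, 28, 23, 22, 45, 86, 89, 60]
now [59, 69, 67, 65, 47, 49, 55, 51, 46, 35, 33, 40, 43, 40, 42, 33, 33, 31, 29, 29, 27, 24, 14, 17, 40, 80, 80, 55]
y -30
init [149, 134, 110, 92, 32, 15, 19, 53, 73, 71, 74, 73, 74, 73, 68, 64, 45, 20, 49, 75, 71, 68, 67, 51, 48, 52, 50, 55]
after1 [115, 112, 113, 89, 25, 5, 17, 47, 50, 49, 49, 52, 72, 76, 70, 70, 66, 24, 14, 16, 11, 10, 9, 6, 46, 88, 84, 55]
now [35, 13, 26, 58, 103, 122, 122, 123, 113, 68, 55, 55, 64, 67, 60, 48, 41, 45, 48, 34, 16, 2, 3, 5, 42, 81, 79, 51]
y -26
init [148, 136, 118, 112, 43, 8, 24, 69, 83, 86, 85, 84, 84, 86, 84, 77, 54, 27, 49, 77, 72, 65, 62, 37, 19, 24, 27, 31]
after1 [113, 114, 112, 90, 25, 6, 24, 54, 59, 61, 58, 59, 78, 89, 84, 88, 83, 32, 13, 13, 15, 7, 10, 11, 48, 89, 85, 50]
now [55, 20, 9, 31, 95, 136, 141, 140, 135, 83, 45, 51, 73, 76, 71, 50, 35, 39, 42, 37, 21, 5, 5, 1, 42, 80, 78, 47]
y 0
init [146, 146, 148, 141, 57, 15, 21, 78, 86, 86, 86, 86, 85, 85, 85, 76, 52, 27, 51, 73, 73, 70, 67, 33, 7, 7, 13, 10]
after1 [113, 114, 112, 96, 25, 8, 25, 58, 59, 55, 59, 57, 59, 59, 79, 90, 78, 37, 15, 9, 16, 7, 5, 12, 51, 91, 85, 56]
now [52, 100, 45, 1, 17, 5, 52, 133, 138, 97, 76, 47, 33, 33, 36, 35, 32, 35, 35, 39, 20, 9, 2, 6, 44, 84, 79, 49]
```

>>> move_arm([
  [[-1, -5, -2], [0, 0, 0], 0.7],
  [[-1, -9, -3], [0, 0, 0], 0.7],
  [[-1, -9, -3], [0, 0, 0], 0.7],
])

```text
clock: 9.27
tool_pos: [0.5585, 0.0003, 0.117]
orientation: [-157.5, -0.0, -88.2]
force: [-0.2, 0.5, 0.4]
opening: 0.0264
gripper_force: 0.0
```

```bash
python3 t.py 0,8 60,15,31 65,15,31 70,15,31; python3 prof.py | grep -E "y|now"
```

```text
t 9.27 deck [61.2 16.2 30.5] F deck [0.1 0.5 0.4] open 0.0264 j [ 23.   3. -53.  32. -15. -51.]
rotvec [-0.47  0.01  0.14]
60,15,31 shift [ 1.2  1.2 -0.3]
65,15,31 shift [ 1.2 -3.7 -1. ]
70,15,31 shift [ 1.2 -8.7 -1.6]
y -36
now [91, 63, 39, 41, 34, 35, 42, 38, 36, 35, 37, 39, 45, 42, 44, 33, 34, 30, 29, 23, 27, 31, 23, 21, 40, 79, 78, 56]
y -30
now [83, 71, 28, 20, 15, 52, 95, 91, 85, 95, 86, 62, 58, 61, 62, 60, 60, 54, 50, 36, 15, 18, 13, 1, 42, 78, 77, 51]
y -26
now [65, 86, 48, 12, 7, 54, 113, 130, 130, 133, 123, 76, 50, 59, 71, 72, 67, 55, 46, 32, 25, 40, 18, 0, 41, 82, 76, 50]
y 0
now [24, 24, 47, 102, 42, 8, 15, 7, 73, 134, 135, 94, 74, 47, 35, 35, 35, 34, 32, 37, 32, 28, 3, 6, 43, 84, 77, 49]
```

>>> move_arm([
  [[1, -4, -1], [0, 0, 0], 0.7],
  [[1, -8, -2], [1, 0, 0], 0.7],
  [[1, -12, -2], [2, 0, 0], 0.7],
  [[1, -12, -2], [2, 0, 0], 0.7],
])

```text
clock: 9.65
tool_pos: [0.567, -0.0009, 0.1217]
orientation: [-155.6, -0.1, -88.2]
force: [-1.1, -0.9, -0.4]
opening: 0.0265
gripper_force: 0.0
```

```bash
python3 t.py 0,4 75,15,31 80,15,31 85,15,31; python3 prof.py | grep -E "y|now"
```

```text
t 9.65 deck [70.7 14.7 30.4] F deck [-1.2 -0.8  0.2] open 0.0265 j [ 19.   3. -56.  43. -11. -58.]
rotvec [ 1.64 -0.03  0.23]
75,15,31 shift [-0.2 -4.2 -1.1]
80,15,31 shift [-0.2 -9.1 -1.5]
85,15,31 shift [ -0.2 -14.1  -2. ]
y -36
now [66, 41, 21, 24, 28, 33, 43, 47, 41, 43, 45, 44, 44, 43, 41, 36, 32, 31, 24, 21, 26, 22, 19, 19, 38, 80, 80, 52]
y -30
now [83, 56, 17, 14, 17, 38, 96, 115, 111, 110, 111, 91, 58, 56, 51, 55, 62, 58, 49, 31, 16, 14, 16, 12, 41, 78, 76, 52]
y -26
now [73, 79, 32, 15, 12, 30, 88, 129, 136, 135, 138, 116, 58, 50, 49, 66, 76, 64, 45, 38, 26, 24, 31, 9, 41, 82, 78, 52]
y 0
now [27, 27, 84, 93, 35, 23, 10, 11, 26, 101, 138, 127, 87, 75, 45, 32, 35, 30, 30, 33, 34, 33, 36, 10, 43, 85, 75, 51]
```

>>> move_arm([
  [[0, -4, -1], [0, 0, 0], 0.7],
  [[0, -9, -1], [1, 0, 0], 0.7],
  [[0, -9, -1], [1, 0, 0], 0.7],
])

```text
clock: 9.95
tool_pos: [0.5756, -0.0002, 0.1267]
orientation: [-154.6, -0.1, -88.1]
force: [0.4, -1.7, -0.3]
opening: 0.0266
gripper_force: 0.0
```

```bash
python3 t.py 0,4 80,15,31 85,15,31 90,15,31; python3 prof.py | grep -E "y|now"
```

```text
t 9.95 deck [80.7 15.2 30.4] F deck [ 0.2 -1.7 -0.4] open 0.0266 j [ 17.   3. -57.  49.  -9. -62.]
rotvec [ 0.6  -0.01  0.27]
80,15,31 shift [ 0.2  0.8 -0.6]
85,15,31 shift [ 0.2 -4.2 -1. ]
90,15,31 shift [ 0.2 -9.2 -1.4]
y -36
now [80, 57, 23, 18, 22, 34, 29, 36, 37, 40, 43, 47, 42, 43, 41, 36, 34, 30, 33, 25, 27, 17, 20, 10, 43, 81, 79, 53]
y -30
now [57, 76, 42, 11, 16, 14, 24, 69, 98, 106, 107, 107, 93, 66, 50, 49, 57, 60, 60, 40, 13, 13, 10, 8, 42, 79, 78, 49]
y -26
now [39, 83, 72, 26, 20, 14, 19, 62, 118, 132, 135, 134, 123, 76, 46, 46, 62, 72, 73, 47, 26, 20, 19, 20, 47, 84, 77, 47]
y 0
now [28, 29, 41, 89, 59, 18, 18, 16, 12, 25, 82, 133, 131, 92, 81, 62, 33, 32, 31, 29, 28, 33, 29, 37, 48, 83, 75, 51]
```

>>> move_arm([
  [[0, 1, 3], [0, 0, 0], 0.7],
  [[0, 1, 6], [0, 0, 0], 0.7],
  [[0, 1, 6], [0, 0, 0], 0.7],
])

```text
clock: 10.25
tool_pos: [0.5788, -0.0017, 0.1245]
orientation: [-154.3, -0.1, -88.3]
force: [-18.9, 2.4, 29.4]
opening: 0.0263
gripper_force: 17.1
```

```bash
python3 t.py 0,4 80,15,31
python3 - <<'E'
import cv2
from plant import ctrl
s=ctrl.snapshot("scene")["color"][100:235,190:325];t=ctrl.snapshot("top")["color"][145:235,220:310]
cv2.imwrite("pics/s7.png",cv2.convertScaleAbs(cv2.hconcat([cv2.resize(s,(400,400),interpolation=cv2.INTER_CUBIC),cv2.resize(t,(400,400),interpolation=cv2.INTER_CUBIC)]),alpha=1.6))
E
```

```text
t 10.25 deck [82.4 13.6 27. ] F deck [-1.6  2.9 34.9] open 0.0263 j [ 14.   3. -58.  58.  -6. -68.]
rotvec [ 0.26 -0.08  0.1 ]
80,15,31 shift [-1.4  2.7 -3.9]
```

Pressing down met a surface at TCP z≈28 (35 N), so I back off, retreat without touching, and check where the pack is.

>>> move_arm([
  [[-1, 3, -9], [0, 0, 0], 0.7],
  [[-1, 3, -12], [0, 0, 0], 0.7],
  [[-1, 40, -12], [-3, 0, 0], 0.7],
  [[-1, 75, -12], [-8, 0, 0], 0.7],
  [[-1, 85, -45], [-11, 0, 0], 0.7],
  [[-1, 85, -80], [-13, 0, 0], 0.7],
  [[0, 85, -115], [-15, 0, 0], 0.7],
])

```text
clock: 10.93
tool_pos: [0.4469, -0.0009, 0.188]
orientation: [-170.2, 0.3, -87.9]
force: [3.0, -0.5, 0.6]
opening: 0.0266
gripper_force: 0.0
```

```bash
python3 t.py 0,15 0,15,110; python3 prof.py
```

```text
t 10.93 deck [ -0.   18.2 147.8] F deck [ 2.9 -0.6 -1. ] open 0.0266 j [ 29.  -7. -39.   6. -49. -31.]
rotvec [5.19 0.35 0.41]
0,15,110 shift [  3.5 -13.1  35.4]
y -36
init [148, 133, 102, 82, 41, 33, 34, 36, 37, 40, 37, 45, 50, 45, 43, 38, 20, 19, 47, 70, 72, 67, 66, 66, 67, 67, 67, 67]
after1 [112, 110, 105, 80, 36, 31, 33, 32, 31, 25, 30, 36, 44, 50, 46, 44, 38, 34, 31, 26, 33, 28, 23, 22, 45, 86, 89, 60]
now [140, 123, 86, 71, 35, 34, 32, 30, 28, 35, 33, 40, 41, 43, 41, 37, 36, 36, 28, 22, 26, 22, 18, 20, 39, 80, 81, 54]
y -30
init [149, 134, 110, 92, 32, 15, 19, 53, 73, 71, 74, 73, 74, 73, 68, 64, 45, 20, 49, 75, 71, 68, 67, 51, 48, 52, 50, 55]
after1 [115, 112, 113, 89, 25, 5, 17, 47, 50, 49, 49, 52, 72, 76, 70, 70, 66, 24, 14, 16, 11, 10, 9, 6, 46, 88, 84, 55]
now [140, 125, 97, 78, 28, 22, 29, 22, 17, 42, 69, 71, 71, 70, 61, 64, 65, 65, 68, 52, 16, 8, 5, 3, 41, 80, 77, 50]
y -26
init [148, 136, 118, 112, 43, 8, 24, 69, 83, 86, 85, 84, 84, 86, 84, 77, 54, 27, 49, 77, 72, 65, 62, 37, 19, 24, 27, 31]
after1 [113, 114, 112, 90, 25, 6, 24, 54, 59, 61, 58, 59, 78, 89, 84, 88, 83, 32, 13, 13, 15, 7, 10, 11, 48, 89, 85, 50]
now [138, 129, 99, 72, 47, 43, 42, 41, 24, 47, 81, 80, 83, 82, 77, 80, 78, 78, 81, 62, 25, 8, 4, 6, 46, 81, 80, 49]
y 0
init [146, 146, 148, 141, 57, 15, 21, 78, 86, 86, 86, 86, 85, 85, 85, 76, 52, 27, 51, 73, 73, 70, 67, 33, 7, 7, 13, 10]
after1 [113, 114, 112, 96, 25, 8, 25, 58, 59, 55, 59, 57, 59, 59, 79, 90, 78, 37, 15, 9, 16, 7, 5, 12, 51, 91, 85, 56]
now [50, 50, 47, 51, 50, 52, 49, 58, 42, 46, 79, 81, 80, 81, 82, 81, 82, 82, 82, 68, 22, 10, 7, 0, 45, 83, 78, 51]
```

Run:
```python
from h import *
p=np.array([.4733,-.0065,.1631]);Rt=R.from_euler('xyz',[-164.3,.3,-88.2],degrees=True)
for nm,q in(("tcp",[0,0,0]),("tip",[0,0,.019]),("bodyfront",[0,0,-.047]),("b1",[0.039,.097,-.047]),("b2",[-.039,.097,-.047]),("b3",[.039,-.097,-.047]),("b4",[-.039,-.097,-.047])):
    w=p+Rt.apply(q);a=proj("scene",w);b=proj("top",w)
    print(nm,w.round(3),"scene3.3",((a-[190,130])*3.3).round(),"top3.3",((b-[200,140])*3.3+[396,0]).round())
```

```text
tcp [ 0.473 -0.006  0.163] scene3.3 [233.  93.] top3.3 [596. 290.]
tip [ 0.478 -0.006  0.145] scene3.3 [231. 105.] top3.3 [596. 288.]
bodyfront [ 0.461 -0.007  0.208] scene3.3 [237.  62.] top3.3 [597. 296.]
b1 [ 0.368 -0.049  0.182] scene3.3 [228.  -4.] top3.3 [637. 386.]
b2 [0.366 0.029 0.182] scene3.3 [296.  14.] top3.3 [564. 389.]
b3 [ 0.555 -0.043  0.234] scene3.3 [172. 115.] top3.3 [630. 203.]
b4 [0.553 0.035 0.235] scene3.3 [246. 136.] top3.3 [556. 206.]
```

View pics/s7.png

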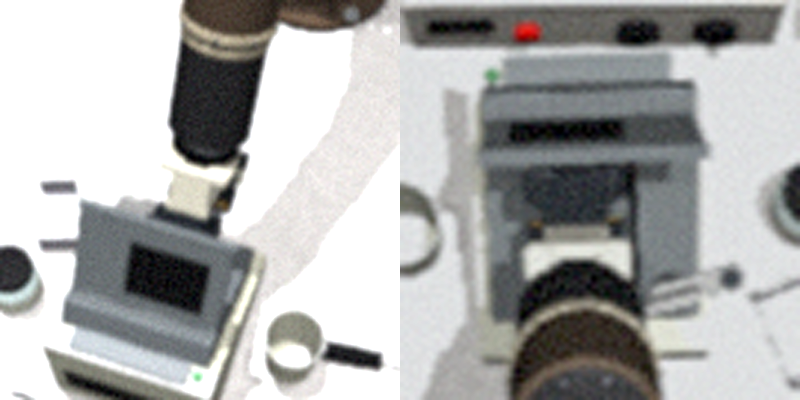

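>>> move_arm([
  [[3, -10, 35], [5, 0, 0], 1],
  [[3, -24, 70], [5, 0, 0], 1],
  [[3, -32, 100], [5, 0, 0], 1],
  [[3, -32, 100], [5, 0, 0], 1],
])

```text
clock: 11.32
tool_pos: [0.4977, -0.0062, 0.0895]
orientation: [-165.2, -0.1, -88.2]
force: [0.6, -0.6, -1.2]
opening: 0.0049
gripper_force: 0.0
```

```bash
python3 t.py 0,15 0,15,40 0,15,27 0,15,21 0,15,15
```

```text
t 11.32 deck [-5.5 11.4 37.2] F deck [-0.1 -0.7 -1.4] open 0.0049 j [ 26.   3. -50.  15. -24. -38.]
rotvec [ 0.19 -0.09  0.2 ]
0,15,40 shift [-3.5 -4.5 -4.1]
0,15,27 shift [-3.6 -8.   8.4]
0,15,21 shift [-3.6 -9.5 14.2]
0,15,15 shift [ -3.6 -11.1  20. ]
```

>>> move_arm([
  [[-4, -6, 6], [0, 0, 0], 1],
  [[-4, -8, 9], [0, 0, 0], 1],
  [[-4, -9, 13], [0, 0, 0], 1],
  [[-4, -9, 13], [0, 0, 0], 1],
])

```text
clock: 11.65
tool_pos: [0.5128, -0.001, 0.0856]
orientation: [-164.6, -0.0, -88.2]
force: [0.3, 0.6, 0.5]
opening: 0.0004
gripper_force: 0.0
```

```bash
python3 t.py 0,15 0,15,27 0,15,21 0,15,15
```

```text
t 11.65 deck [ 5.8 16.2 26.2] F deck [0.5 0.6 0.3] open 0.0004 j [ 26.   5. -49.  16. -23. -39.]
rotvec [-0.4   0.01  0.19]
0,15,27 shift [1.2 5.8 0.7]
0,15,21 shift [1.2 4.3 6.5]
0,15,15 shift [ 1.2  2.8 12.3]
```

>>> move_arm([
  [[1, 4, 4], [0, 0, 0], 1],
  [[1, 5, 7], [0, 0, 0], 1],
  [[1, 5, 9], [0, 0, 0], 1],
  [[1, 5, 9], [0, 0, 0], 1],
])

```text
clock: 11.98
tool_pos: [0.5094, -0.0029, 0.0749]
orientation: [-164.7, -0.1, -88.2]
force: [-0.3, 1.1, -0.8]
opening: 0.0007
gripper_force: 0.0
```

```bash
python3 t.py 0,15 0,15,21 0,15,15
```

```text
t 11.98 deck [-2.5 14.5 18.6] F deck [-0.6  1.1 -0.6] open 0.0007 j [ 26.   6. -51.  18. -21. -40.]
rotvec [-0.33 -0.04  0.19]
0,15,21 shift [-0.5 -1.8 -2.9]
0,15,15 shift [-0.5 -3.4  2.9]
```

>>> move_arm([
  [[0, -2, 2], [0, 0, 0], 1],
  [[0, -3, 4], [0, 0, 0], 1],
  [[0, -4, 6], [0, 0, 0], 1],
  [[0, -4, 6], [0, 0, 0], 1],
])

```text
clock: 12.32
tool_pos: [0.5155, -0.0025, 0.07]
orientation: [-164.7, -0.1, -88.2]
force: [0.2, 0.1, 0.7]
opening: 0.0004
gripper_force: 0.0
```

```bash
python3 t.py 0,15 0,15,15 0,15,10 0,15,5
```

```text
t 12.32 deck [ 0.4 14.7 11.4] F deck [0.5 0.1 0.5] open 0.0004 j [ 25.   7. -51.  19. -20. -40.]
rotvec [-0.33 -0.05  0.19]
0,15,15 shift [-0.3  1.3 -3.4]
0,15,10 shift [-0.3 -0.   1.4]
0,15,5 shift [-0.3 -1.3  6.3]
```

>>> move_arm([
  [[0, 0, 3], [0, 0, 0], 1],
  [[0, -1, 6], [0, 0, 0], 1],
  [[0, -1, 6], [0, 0, 0], 1],
])

```text
clock: 12.57
tool_pos: [0.5178, -0.0025, 0.0642]
orientation: [-164.7, -0.1, -88.2]
force: [-0.5, -0.0, 0.6]
opening: 0.0003
gripper_force: 0.0
```

```bash
python3 t.py 0,15 0,15,5 0,15,0
```

```text
t 12.57 deck [-0.6 14.6  5.2] F deck [-0.1 -0.   0.7] open 0.0003 j [ 25.   7. -51.  19. -18. -41.]
rotvec [-0.3  -0.05  0.19]
0,15,5 shift [-0.4 -0.6  0.1]
0,15,0 shift [-0.4 -1.9  4.9]
```

The arm shows no contact at nominal tip z of −14 mm, so the true surface lies about 20 mm lower than nominal and the earlier pushes rode over the pack. I push at this lower height and watch the force.

>>> move_arm([
  [[0, -8, -2], [0, 0, 0], 1],
  [[0, -16, -4], [0, 0, 0], 1],
  [[0, -24, -6], [1, 0, 0], 1],
  [[0, -24, -6], [1, 0, 0], 1],
])

```text
clock: 12.9
tool_pos: [0.5405, -0.0013, 0.0776]
orientation: [-163.6, -0.1, -88.2]
force: [-1.5, 1.0, 0.1]
opening: 0.0008
gripper_force: 0.0
```

```bash
python3 t.py 0,10 30,15,5 40,15,5 50,15,5; python3 prof.py | grep -E "y|now"
```

```text
t 12.9 deck [25.8 15.1  5.4] F deck [-1.3  1.1  0.8] open 0.0008 j [ 24.   8. -48.  19. -20. -39.]
rotvec [ 3.55 -0.    0.19]
30,15,5 shift [ 0.1 -4.2 -0.6]
40,15,5 shift [  0.1 -13.9  -3. ]
50,15,5 shift [  0.2 -23.6  -5.3]
y -36
now [48, 71, 87, 77, 37, 37, 36, 35, 33, 28, 34, 40, 41, 42, 40, 35, 37, 32, 35, 29, 28, 19, 16, 19, 42, 78, 81, 55]
y -30
now [48, 28, 62, 84, 51, 72, 82, 84, 81, 70, 67, 71, 66, 67, 57, 51, 52, 55, 59, 51, 17, 5, 2, 4, 40, 81, 79, 50]
y -26
now [59, 34, 37, 81, 73, 90, 125, 130, 128, 108, 80, 81, 77, 75, 61, 51, 52, 55, 59, 57, 24, 4, 0, 0, 44, 82, 78, 49]
y 0
now [51, 60, 59, 22, 24, 64, 54, 59, 128, 121, 66, 40, 43, 44, 45, 43, 45, 47, 49, 45, 18, 11, 8, 10, 42, 85, 77, 53]
```

>>> move_arm([
  [[0, -7, -1], [1, 0, 0], 1],
  [[0, -14, -2], [2, 0, 0], 1],
  [[0, -14, -2], [2, 0, 0], 1],
])

```text
clock: 13.2
tool_pos: [0.5511, -0.002, 0.0822]
orientation: [-161.7, -0.1, -88.2]
force: [-0.4, -1.1, 0.6]
opening: 0.0007
gripper_force: 0.0
```

```bash
python3 t.py 0,8 50,15,5 60,15,5 70,15,5; python3 prof.py | grep -E "y|now"
```

```text
t 13.2 deck [37.3 14.2  4.1] F deck [-0.1 -1.1  0.8] open 0.0007 j [ 23.   8. -50.  24. -17. -43.]
rotvec [ 3.73 -0.07  0.19]
50,15,5 shift [ -0.8 -12.3  -3.4]
60,15,5 shift [ -0.8 -22.1  -5.5]
70,15,5 shift [ -0.7 -31.9  -7.5]
y -36
now [32, 62, 84, 72, 39, 35, 40, 40, 42, 39, 24, 38, 42, 43, 41, 36, 34, 34, 34, 31, 37, 23, 20, 17, 38, 82, 80, 53]
y -30
now [32, 23, 61, 83, 44, 50, 87, 101, 104, 99, 70, 55, 67, 68, 62, 55, 51, 52, 53, 56, 64, 39, 6, 1, 41, 83, 78, 49]
y -26
now [44, 26, 31, 69, 67, 50, 95, 131, 135, 133, 111, 71, 76, 78, 75, 67, 49, 52, 51, 54, 65, 45, 7, 9, 45, 79, 79, 51]
y 0
now [56, 70, 34, 18, 22, 68, 81, 16, 49, 135, 128, 73, 46, 40, 43, 41, 41, 42, 42, 41, 52, 37, 11, 3, 49, 84, 79, 51]
```

The pack is now following: the label end moved from 131 to 141, so the slide is about 27 mm. I keep going.

>>> move_arm([
  [[0, -6, -2], [1, 0, 0], 1],
  [[0, -12, -3], [2, 0, 0], 1],
  [[0, -18, -4], [2, 0, 0], 1],
  [[0, -18, -4], [2, 0, 0], 1],
])

```text
clock: 13.58
tool_pos: [0.5666, -0.0015, 0.0914]
orientation: [-159.8, -0.1, -88.2]
force: [-0.9, -1.3, 1.1]
opening: 0.0002
gripper_force: 1.7
```

```bash
python3 t.py 0,8 60,15,5 65,15,5 70,15,5; python3 prof.py | grep -E "y|now"
```

```text
t 13.58 deck [55.3 14.2  4.3] F deck [-0.3 -1.3  1.4] open 0.0002 j [ 22.   7. -51.  29. -15. -47.]
rotvec [ 1.82 -0.08  0.2 ]
60,15,5 shift [-0.8 -4.5 -1.5]
65,15,5 shift [-0.8 -9.5 -2.3]
70,15,5 shift [ -0.8 -14.4  -3.2]
y -36
now [23, 30, 42, 72, 63, 42, 30, 34, 41, 38, 37, 40, 39, 38, 39, 38, 37, 32, 29, 27, 35, 28, 19, 19, 40, 78, 79, 54]
y -30
now [43, 23, 23, 42, 85, 61, 23, 51, 90, 104, 102, 94, 76, 38, 55, 62, 60, 60, 53, 51, 51, 42, 33, 34, 43, 82, 78, 51]
y -26
now [57, 33, 18, 30, 62, 82, 39, 39, 96, 131, 134, 134, 118, 60, 68, 74, 73, 68, 52, 50, 47, 42, 40, 44, 49, 83, 79, 51]
y 0
now [54, 67, 50, 26, 21, 19, 53, 88, 33, 13, 52, 134, 133, 86, 51, 37, 38, 38, 38, 38, 37, 41, 35, 37, 46, 83, 77, 53]
```

Good: the label is now past 155, so the slide is at least 43 mm. Now I push through the catch.

>>> move_arm([
  [[-1, -4, -1], [0, 0, 0], 1],
  [[-1, -8, -2], [1, 0, 0], 1],
  [[-1, -11, -2], [1, 0, 0], 1],
  [[-1, -11, -2], [1, 0, 0], 1],
])

```text
clock: 13.97
tool_pos: [0.5744, -0.0007, 0.0957]
orientation: [-159.0, -0.2, -88.2]
force: [-13.4, 4.6, -0.3]
opening: 0.0006
gripper_force: 8.5
```

```bash
python3 t.py 0,8 65,15,5 70,15,5 75,15,5
```

```text
t 13.97 deck [64.2 14.7  4.1] F deck [-11.6   5.    6.4] open 0.0006 j [ 22.   7. -51.  31. -14. -49.]
rotvec [ 0.98 -0.13  0.21]
65,15,5 shift [-0.3 -0.6 -1. ]
70,15,5 shift [-0.2 -5.6 -1.8]
75,15,5 shift [ -0.2 -10.5  -2.6]
```

>>> move_arm([
  [[0, -3, -1], [0, 0, 0], 1],
  [[0, -6, -2], [0, 0, 0], 1],
  [[0, -8, -2], [0, 0, 0], 1],
  [[0, -8, -2], [0, 0, 0], 1],
])

```text
clock: 14.3
tool_pos: [0.5748, -0.0014, 0.0959]
orientation: [-159.6, -0.4, -88.2]
force: [-42.2, 22.4, 0.8]
opening: 0.0002
gripper_force: 20.5
```

```bash
python3 t.py 0,8 65,15,5 70,15,5 75,15,5 40,15,12 0,15,15 0,15,60
```

```text
t 14.3 deck [64.6 14.   4.1] F deck [-35.6  23.6  21.4] open 0.0002 j [ 22.   8. -50.  28. -15. -46.]
rotvec [ 1.58 -0.27  0.27]
65,15,5 shift [-1.  -0.2 -0.9]
70,15,5 shift [-1.  -5.2 -1.8]
75,15,5 shift [ -0.9 -10.1  -2.6]
40,15,12 shift [-1.1 25.6 -3.7]
0,15,15 shift [-1.3 65.5  0. ]
0,15,60 shift [ -1.1  73.  -44.3]
```

A hard stop at 64.6 with 36 N is where the home position is predicted (85 − 21 = 64). I retreat and check with the profile.

>>> move_arm([
  [[-1, 15, 2], [0, 0, 0], 1],
  [[-1, 45, 1], [0, 0, 0], 1],
  [[-1, 80, 2], [-3, 0, 0], 1],
  [[-1, 84, -20], [-5, 0, 0], 1],
  [[-1, 88, -60], [-7, 0, 0], 1],
  [[-1, 90, -100], [-9, 0, 0], 1],
  [[-1, 90, -130], [-11, 0, 0], 1],
  [[-1, 90, -150], [-13, 0, 0], 1],
])

```text
clock: 14.97
tool_pos: [0.4462, -0.0003, 0.2152]
orientation: [-171.4, 0.2, -88.0]
force: [1.2, 0.3, 0.5]
opening: 0.0003
gripper_force: 0.0
```

```bash
python3 prof.py | grep -E "y|now"; python3 t.py 90,30 40,0,180 70,0,250
```

```text
y -36
now [140, 122, 88, 71, 34, 30, 37, 33, 28, 27, 27, 35, 29, 39, 35, 39, 35, 38, 31, 27, 38, 26, 21, 27, 42, 80, 83, 58]
y -30
now [141, 125, 97, 82, 33, 29, 25, 26, 21, 27, 14, 12, 14, 14, 22, 48, 64, 67, 66, 67, 66, 47, 36, 37, 53, 82, 79, 52]
y -26
now [141, 126, 103, 106, 50, 42, 47, 47, 46, 38, 24, 6, 10, 17, 23, 57, 80, 81, 78, 81, 80, 59, 49, 51, 60, 85, 79, 52]
y 0
now [74, 50, 50, 52, 54, 53, 49, 52, 58, 54, 21, 11, 9, 16, 20, 57, 79, 82, 83, 81, 85, 66, 45, 48, 59, 82, 77, 51]
t 15.02 deck [ 15.9  19.2 172.9] F deck [5.4 0.9 2.9] open 0.0004 j [ 29.  -7. -35.   5. -55. -29.]
rotvec [ -7.    -6.61 -89.43]
40,0,180 shift [ 19.3 -19.7 -15.5]
70,0,250 shift [ 18.9 -22.2 -91.6]
```

The label start moved from 56 to 104.5, which puts the low end at about 85. The pack is home and held. Next I measure the lid angle from the saved pictures.

Run:
```python
from h import *
x=np.load("dock.npy");iv=lambda w:(RD.T@(todock(w,x)-[-82.7,0,60])).round(1)
for a,b in(((217,168),(289.2,177.6)),((276,184),(238.6,179))):
    P,e=tri(np.array(a),np.array(b));print(iv(P),round(e,4))
for th in(1.25,1.4,1.5,1.6):
  for y in(86,-86):
    P=world(deck2dock((195-118*np.cos(th)+8*np.sin(th),y,36+118*np.sin(th)+8*np.cos(th))),x);Q=world(deck2dock((195-118*np.cos(th),y,36+118*np.sin(th))),x)
    print(th,y,"outer",proj("scene",P).round(1),proj("top",P).round(1),"under",proj("scene",Q).round(1),proj("top",Q).round(1))
```

```text
[204.2 -87.6 155.7] 0.0032
[205.3  92.7 160.1] 0.0267
1.25 86 outer [272.  178.4] [237.4 190.4] under [272.4 177.8] [237.5 192.3]
1.25 -86 outer [221.1 163.3] [288.3 188.5] under [221.8 162.8] [288.2 190.4]
1.4 86 outer [270.9 180.6] [237.1 185.7] under [271.4 179.6] [237.2 187.9]
1.4 -86 outer [219.3 165.2] [288.3 183.8] under [220.1 164.3] [288.3 185.9]
1.5 86 outer [270.  182.4] [236.9 182.4] under [270.6 181.2] [237.  184.6]
1.5 -86 outer [218.  166.9] [288.3 180.4] under [218.9 165.8] [288.3 182.7]
1.6 86 outer [269.1 184.6] [236.7 178.9] under [269.7 183.2] [236.9 181.3]
1.6 -86 outer [216.7 169. ] [288.2 177. ] under [217.6 167.6] [288.2 179.3]
```

The lid is at about 1.6 rad, with its edge at deck (205, 0, 155). I go over it to its outer side.

>>> move_arm([
  [[2, -2, -10], [-0.5, -0.5, -6.8], 1],
  [[4, -4, -20], [-1, -1, -13.5], 1],
  [[6, -6, -30], [-1.6, -1.5, -20.3], 1],
  [[8, -8, -40], [-2.1, -2, -27], 1],
  [[10, -10, -50], [-2.6, -2.5, -33.8], 1],
  [[12, -12, -60], [-3.1, -3, -40.5], 1],
  [[14, -14, -70], [-3.7, -3.5, -47.3], 1],
  [[16, -18, -80], [-4.2, -4, -54], 1],
  [[18, -20, -90], [-4.8, -4.5, -61], 1],
  [[19, -22, -92], [-5.3, -5, -67.8], 1],
])

```text
clock: 15.85
tool_pos: [0.4559, -0.0201, 0.3059]
orientation: [-178.3, -1.1, -19.8]
force: [0.3, -0.0, 1.0]
opening: 0.0004
gripper_force: 0.0
```

```bash
python3 t.py 90,30 150,0,240 235,0,220 235,0,135
```

```text
t 15.85 deck [ 66.2  -1.3 245.7] F deck [ 0.7 -0.   0.7] open 0.0004 j [ 22.  -5. -18.  -1. -75.  49.]
rotvec [ -1.47  -1.42 -21.41]
150,0,240 shift [ 70.4 -29.8 -34.8]
235,0,220 shift [148.8 -61.  -57.5]
235,0,135 shift [186.9 -74.3  17.3]
```

>>> move_arm([
  [[30, -12, -15], [-0.5, -0.5, -7], 1],
  [[65, -27, -33], [-1, -1, -14.2], 1],
  [[100, -42, -45], [-1.5, -1.4, -21.4], 1],
  [[130, -54, -55], [-1.5, -1.4, -21.4], 1],
  [[149, -61, -57], [-1.5, -1.4, -21.4], 1],
  [[168, -68, -20], [-1.5, -1.4, -21.4], 1],
  [[187, -74, 17], [-1.5, -1.4, -21.4], 1],
  [[187, -74, 17], [-1.5, -1.4, -21.4], 1],
])

```text
clock: 16.52
tool_pos: [0.656, -0.0145, 0.2826]
orientation: [180.0, 0.8, 1.2]
force: [-2.1, -0.0, -3.6]
opening: 0.0003
gripper_force: 0.0
```

```bash
python3 t.py 90,30 235,0,135 213,0,126 179,0,126 145,0,113 119,0,88 110,0,71 105,0,60
```

```text
t 16.52 deck [228.   -1.4 125.4] F deck [-3.7  0.1 -2.1] open 0.0003 j [ 16.  18.   4.  -0. -78.  76.]
rotvec [ 0.04  0.8  -0.42]
235,0,135 shift [  1.1  -1.4 -11.9]
213,0,126 shift [-13.2  -1.3   7.1]
179,0,126 shift [-42.4  -1.1  24.5]
145,0,113 shift [-64.9  -1.   53.1]
119,0,88 shift [-74.5  -0.9  87.9]
110,0,71 shift [-73.5  -1.  107.1]
105,0,60 shift [-72.1  -1.  119.1]
```

>>> move_arm([
  [[-7, -1, 0], [0, 0.8, -0.4], 1],
  [[-14, -1, 5], [0, 0.8, -0.4], 1],
  [[-24, -1, 10], [0, 0.8, -0.4], 1],
  [[-34, -1, 15], [0, 0.8, -0.4], 1],
  [[-34, -1, 15], [0, 0.8, -0.4], 1],
])

```text
clock: 16.93
tool_pos: [0.6207, -0.0151, 0.2782]
orientation: [179.9, -0.7, 1.6]
force: [-1.0, 0.3, -0.2]
opening: 0.0006
gripper_force: 0.0
```

```bash
python3 t.py 90,30 179,0,126 145,0,113 119,0,88 110,0,71 105,0,60
```

```text
t 16.93 deck [195.2  -1.  139.2] F deck [-1.   0.3  0.3] open 0.0006 j [ 17.  13.  -2.   0. -74.  75.]
rotvec [ 0.06 -0.74 -0.01]
179,0,126 shift [-7.7 -1.  19.4]
145,0,113 shift [-31.   -1.   47.4]
119,0,88 shift [-41.4  -1.1  81.9]
110,0,71 shift [-41.   -1.1 101.1]
105,0,60 shift [-40.   -1.1 113.2]
```

>>> move_arm([
  [[-4, -1, 10], [0, 0, 0], 1],
  [[-8, -1, 19], [0, 0, 0], 1],
  [[-16, -1, 28], [0, 0, 0], 1],
  [[-24, -1, 38], [0, 0, 0], 1],
  [[-31, -1, 47], [0, 0, 0], 1],
  [[-31, -1, 47], [0, 0, 0], 1],
  [[-31, -1, 47], [0, 0, 0], 1],
])

```text
clock: 17.52
tool_pos: [0.5917, -0.0156, 0.2303]
orientation: [179.8, -0.7, 1.6]
force: [0.0, 0.3, 0.4]
opening: 0.0005
gripper_force: 0.0
```

```bash
python3 t.py 90,30 145,0,113 119,0,88 110,0,71 105,0,60 105,0,48
cat > lid.py <<'E'
from h import *
from plant import ctrl
x=np.load("dock.npy");s=ctrl.snapshot("scene")["color"]
pt=lambda a,y,h:world(deck2dock((195-a[0]*np.cos(a[1])+h*np.sin(a[1]),y,36+a[0]*np.sin(a[1])+h*np.cos(a[1]))),x)
# dark window on lid: blob in scene within lid area
g=s.max(axis=2);m=((g<35)*255).astype(np.uint8);m[:150]=0;m[235:]=0;m[:,:205]=0;m[:,300:]=0
n,l,st,c=cv2.connectedComponentsWithStats(m)
for i in range(1,n):
  if st[i,4]>40: print("dark",st[i],c[i].round(1))
for th in(0,.2,.4,.8,1.2,1.6): print(th,"free edge right/left corner",proj("scene",pt((118,th),-86,8)).round(1),proj("scene",pt((118,th),86,8)).round(1),"mid59",proj("scene",pt((59,th),0,8)).round(1))
E
python3 lid.py
```

```text
t 17.52 deck [146.2  -0.6 112.3] F deck [0.2 0.3 0.3] open 0.0005 j [ 18.  12. -10.   0. -67.  74.]
rotvec [ 0.15 -0.69 -0.03]
145,0,113 shift [-1.4 -0.6 -0. ]
119,0,88 shift [-11.8  -0.7  34.5]
110,0,71 shift [-11.3  -0.8  53.7]
105,0,60 shift [-10.3  -0.8  65.8]
105,0,48 shift [-4.4 -0.8 76.2]
dark [227 150  33  11 237] [245.2 154. ]
dark [260 160  18  21 239] [268.5 168.9]
dark [229 164  35  38 630] [247.9 185. ]
dark [213 226  25   9  66] [223.7 230.7]
0 free edge right/left corner [226.5 175.7] [272.3 189.4] mid59 [244.3 191.7]
0.2 free edge right/left corner [226.9 170.9] [273.3 184.8] mid59 [244.6 189.5]
0.4 free edge right/left corner [226.8 167.1] [273.9 181.1] mid59 [244.6 187.8]
0.8 free edge right/left corner [225.1 162.4] [274.  176.9] mid59 [243.9 186.3]
1.2 free edge right/left corner [221.6 162.9] [272.4 177.9] mid59 [242.4 187.4]
1.6 free edge right/left corner [216.7 169. ] [269.1 184.6] mid59 [240.2 191.3]
```

```bash
cat > lid2.py <<'E'
from h import *
from plant import ctrl
x=np.load("dock.npy")
pt=lambda a,y,h:world(deck2dock((195-a[0]*np.cos(a[1])+h*np.sin(a[1]),y,36+a[0]*np.sin(a[1])+h*np.cos(a[1]))),x)
sn=ctrl.snapshot("scene")["color"];tn=ctrl.snapshot("top")["color"];s2,t2=pickle.load(open("p2.pkl","rb"))
for nm,c0,ims in(("top",242,(S["top"]["color"],t2["color"],tn)),("top",283,(S["top"]["color"],t2["color"],tn)),("scene",226,(S["scene"]["color"],s2["color"],sn)),("scene",264,(S["scene"]["color"],s2["color"],sn))):
  print(nm,c0,"rows 160..217 step 2")
  for im in ims: print([int(im[r-0:r+2,c0-1:c0+2].mean()) for r in range(160,218,2)])
for th in(0,.2,.4,.8,1.2,1.6): print(th,"edge top",proj("top",pt((118,th),80,8)).round(1),proj("top",pt((118,th),-80,8)).round(1))
E
python3 lid2.py
```

```text
top 242 rows 160..217 step 2
[110, 103, 70, 83, 87, 85, 68, 66, 69, 66, 67, 67, 67, 67, 70, 74, 59, 59, 84, 85, 84, 84, 85, 84, 84, 85, 85, 83, 95]
[113, 107, 74, 86, 90, 81, 54, 52, 50, 76, 90, 66, 58, 62, 89, 89, 88, 89, 88, 88, 88, 88, 88, 87, 87, 85, 78, 75, 83]
[67, 74, 79, 75, 66, 60, 55, 51, 49, 44, 39, 32, 21, 21, 21, 20, 26, 47, 44, 65, 54, 51, 72, 81, 80, 79, 80, 79, 92]
top 283 rows 160..217 step 2
[148, 107, 73, 87, 85, 74, 66, 67, 68, 68, 68, 69, 66, 70, 76, 77, 80, 80, 83, 84, 86, 85, 85, 81, 111, 91, 119, 83, 125]
[152, 111, 77, 89, 87, 62, 50, 53, 63, 91, 86, 82, 84, 87, 87, 88, 88, 85, 83, 79, 74, 62, 46, 48, 80, 71, 86, 60, 100]
[96, 75, 67, 85, 90, 88, 76, 67, 39, 50, 56, 51, 51, 49, 45, 35, 44, 47, 49, 49, 74, 79, 85, 81, 112, 91, 122, 83, 126]
scene 226 rows 160..217 step 2
[202, 186, 113, 85, 87, 88, 89, 88, 88, 89, 89, 86, 87, 88, 86, 89, 88, 84, 87, 85, 82, 91, 90, 76, 67, 68, 88, 127, 134]
[183, 154, 145, 142, 113, 86, 70, 67, 69, 68, 68, 68, 67, 69, 69, 68, 69, 68, 68, 69, 79, 93, 93, 76, 70, 70, 90, 129, 136]
[140, 47, 81, 89, 89, 81, 71, 74, 69, 66, 69, 70, 69, 69, 82, 111, 116, 119, 123, 116, 99, 102, 101, 82, 79, 77, 98, 139, 147]
scene 264 rows 160..217 step 2
[203, 201, 202, 202, 202, 202, 202, 172, 97, 87, 87, 88, 83, 81, 88, 88, 89, 86, 88, 86, 84, 80, 73, 65, 58, 60, 74, 92, 115]
[205, 204, 194, 176, 168, 164, 147, 142, 143, 137, 108, 86, 68, 67, 68, 68, 68, 67, 68, 68, 67, 62, 60, 53, 52, 56, 72, 94, 114]
[34, 23, 21, 18, 18, 21, 17, 26, 40, 36, 56, 48, 41, 52, 59, 68, 69, 73, 72, 79, 79, 76, 71, 65, 60, 61, 75, 100, 118]
0 edge top [241.2 204.9] [284.4 203.2]
0.2 edge top [241.  205.9] [284.8 204.2]
0.4 edge top [240.7 205.7] [285.3 204. ]
0.8 edge top [240.1 201.2] [286.1 199.5]
1.2 edge top [239.3 191.8] [286.5 190. ]
1.6 edge top [238.5 178.9] [286.4 177. ]
```

The lid edge in the top view is now near row 199, so the lid is at about 0.8 rad and following as planned. I continue.

>>> move_arm([
  [[-4, -1, 12], [0, -0.7, 0], 1],
  [[-8, -1, 24], [0, -0.7, 0], 1],
  [[-12, -1, 35], [0, -0.7, 0], 1],
  [[-11, -1, 45], [0, -0.7, 0], 1],
  [[-11, -1, 54], [0, -0.7, 0], 1],
  [[-11, -1, 60], [0, -0.7, 0], 1],
  [[-10, -1, 66], [0, -0.7, 0], 1],
  [[-10, -1, 66], [0, -0.7, 0], 1],
])

```text
clock: 18.33
tool_pos: [0.5825, -0.0152, 0.1626]
orientation: [179.8, 0.1, 1.6]
force: [-0.9, 0.0, -0.5]
opening: 0.0005
gripper_force: 0.0
```

```bash
python3 t.py 90,30 105,0,50 105,0,40 105,0,30; python3 lid2.py
```

```text
t 18.33 deck [1.044e+02 1.000e-01 5.830e+01] F deck [-1.  0. -0.] open 0.0005 j [ 18.  15. -16.   0. -60.  74.]
rotvec [ 0.17  0.09 -0.07]
105,0,50 shift [4.7 0.  6.8]
105,0,40 shift [ 9.7  0.  15.5]
105,0,30 shift [14.7 -0.  24.1]
top 242 rows 160..217 step 2
[110, 103, 70, 83, 87, 85, 68, 66, 69, 66, 67, 67, 67, 67, 70, 74, 59, 59, 84, 85, 84, 84, 85, 84, 84, 85, 85, 83, 95]
[113, 107, 74, 86, 90, 81, 54, 52, 50, 76, 90, 66, 58, 62, 89, 89, 88, 89, 88, 88, 88, 88, 88, 87, 87, 85, 78, 75, 83]
[46, 51, 54, 58, 62, 67, 76, 79, 72, 64, 55, 53, 48, 47, 41, 31, 24, 18, 22, 27, 37, 38, 51, 78, 79, 77, 79, 77, 90]
top 283 rows 160..217 step 2
[148, 107, 73, 87, 85, 74, 66, 67, 68, 68, 68, 69, 66, 70, 76, 77, 80, 80, 83, 84, 86, 85, 85, 81, 111, 91, 119, 83, 125]
[152, 111, 77, 89, 87, 62, 50, 53, 63, 91, 86, 82, 84, 87, 87, 88, 88, 85, 83, 79, 74, 62, 46, 48, 80, 71, 86, 60, 100]
[118, 87, 65, 78, 79, 92, 114, 91, 92, 90, 67, 52, 36, 39, 42, 43, 42, 44, 41, 41, 54, 67, 65, 81, 111, 90, 120, 83, 124]
scene 226 rows 160..217 step 2
[202, 186, 113, 85, 87, 88, 89, 88, 88, 89, 89, 86, 87, 88, 
[... 262 characters left out ...]
2, 164, 113, 100, 100, 81, 76, 74, 97, 138, 147]
scene 264 rows 160..217 step 2
[203, 201, 202, 202, 202, 202, 202, 172, 97, 87, 87, 88, 83, 81, 88, 88, 89, 86, 88, 86, 84, 80, 73, 65, 58, 60, 74, 92, 115]
[205, 204, 194, 176, 168, 164, 147, 142, 143, 137, 108, 86, 68, 67, 68, 68, 68, 67, 68, 68, 67, 62, 60, 53, 52, 56, 72, 94, 114]
[143, 145, 139, 91, 41, 28, 22, 19, 18, 19, 16, 30, 40, 38, 38, 31, 40, 48, 53, 57, 62, 62, 60, 56, 54, 60, 78, 100, 118]
0 edge top [241.2 204.9] [284.4 203.2]
0.2 edge top [241.  205.9] [284.8 204.2]
0.4 edge top [240.7 205.7] [285.3 204. ]
0.8 edge top [240.1 201.2] [286.1 199.5]
1.2 edge top [239.3 191.8] [286.5 190. ]
1.6 edge top [238.5 178.9] [286.4 177. ]
```

Almost closed. I press down until there is a force reaction. Shut should show a stiff contact.

>>> move_arm([
  [[2, 0, 4], [0, 0, 0], 1],
  [[5, 0, 8], [0, 0, 0], 1],
  [[7, 0, 12], [0, 0, 0], 1],
  [[7, 0, 12], [0, 0, 0], 1],
])

```text
clock: 18.77
tool_pos: [0.59, -0.0149, 0.1512]
orientation: [179.8, 0.0, 1.6]
force: [0.3, 0.6, 1.1]
opening: -0.0
gripper_force: 0.2
```

```bash
python3 t.py 90,30 100,0,40 100,0,30
```

```text
t 18.77 deck [1.051e+02 1.000e-01 4.460e+01] F deck [0.9 0.5 0.8] open -0.0 j [ 18.  16. -16.   0. -58.  74.]
rotvec [ 0.16  0.02 -0.06]
100,0,40 shift [-2.1  0.1  6.5]
100,0,30 shift [ 2.9  0.  15.2]
```

>>> move_arm([
  [[-1, 0, 3], [0, 0, 0], 1],
  [[-2, 0, 6], [0, 0, 0], 1],
  [[-1, 0, 9], [0, 0, 0], 1],
  [[-1, 0, 9], [0, 0, 0], 1],
])

```text
clock: 19.1
tool_pos: [0.5907, -0.015, 0.1492]
orientation: [179.8, -0.4, 1.7]
force: [-14.6, 3.3, 39.0]
opening: 0.0003
gripper_force: 20.5
```

```bash
python3 t.py 90,30 100,0,30 100,0,25
```

```text
t 19.1 deck [104.7  -0.   42.6] F deck [ 7.   3.7 41. ] open 0.0003 j [ 18.  16. -16.   0. -58.  74.]
rotvec [ 0.21 -0.37  0.07]
100,0,30 shift [ 2.1 -0.1 13.3]
100,0,25 shift [ 4.6 -0.1 17.6]
```

A stiff 41 N contact is what a lid shut on its rails should give. I lift off, verify, and rotate towards the fin.

```bash
python3 t.py 11.5,12 100,-20,110 55,-63,130
```

```text
t 19.1 deck [104.7  -0.   42.6] F deck [ 7.   3.7 41. ] open 0.0003 j [ 18.  16. -16.   0. -58.  74.]
rotvec [12.24 14.64 77.94]
100,-20,110 shift [-37.4  20.1 -56.2]
55,-63,130 shift [-86.5  63.1 -51.2]
```

>>> move_arm([
  [[-5, 0, -35], [0, 0, 0], 0.8],
  [[-20, 5, -65], [1, 1.3, 7], 0.6],
  [[-40, 15, -75], [2.2, 2.6, 14], 0.4],
  [[-50, 25, -75], [3.3, 4, 21], 0.2],
  [[-60, 35, -70], [4.4, 5.3, 28], 0],
  [[-70, 45, -65], [5.5, 6.6, 35], 0],
  [[-80, 55, -60], [6.6, 7.9, 42], 0],
  [[-86, 63, -58], [7.7, 9.2, 49], 0],
  [[-86, 63, -58], [8.8, 10.5, 56], 0],
  [[-86, 63, -58], [9.9, 11.8, 63], 0],
])

```text
clock: 19.93
tool_pos: [0.5042, -0.0808, 0.2014]
orientation: [-166.1, -4.7, -62.4]
force: [-0.4, 0.2, -0.0]
opening: 0.0613
gripper_force: 0.0
```

```bash
python3 lid2.py|grep -A3 -E "top|scene"|head -16; python3 t.py 11.5,12 52,-63,120 52,-63,80 52,-63,54
```

```text
top 242 rows 160..217 step 2
[110, 103, 70, 83, 87, 85, 68, 66, 69, 66, 67, 67, 67, 67, 70, 74, 59, 59, 84, 85, 84, 84, 85, 84, 84, 85, 85, 83, 95]
[113, 107, 74, 86, 90, 81, 54, 52, 50, 76, 90, 66, 58, 62, 89, 89, 88, 89, 88, 88, 88, 88, 88, 87, 87, 85, 78, 75, 83]
[108, 99, 69, 79, 84, 80, 106, 96, 81, 85, 82, 82, 82, 83, 82, 83, 83, 81, 81, 81, 83, 82, 78, 81, 81, 82, 81, 80, 92]
top 283 rows 160..217 step 2
[148, 107, 73, 87, 85, 74, 66, 67, 68, 68, 68, 69, 66, 70, 76, 77, 80, 80, 83, 84, 86, 85, 85, 81, 111, 91, 119, 83, 125]
[152, 111, 77, 89, 87, 62, 50, 53, 63, 91, 86, 82, 84, 87, 87, 88, 88, 85, 83, 79, 74, 62, 46, 48, 80, 71, 86, 60, 100]
[144, 105, 70, 85, 83, 94, 113, 82, 83, 82, 82, 83, 82, 83, 81, 66, 55, 56, 48, 45, 49, 48, 53, 93, 137, 61, 20, 76, 56]
scene 226 rows 160..217 step 2
[202, 186, 113, 85, 87, 88, 89, 88, 88, 89, 89, 86, 87, 88, 86, 89, 88, 84, 87, 85, 82, 91, 90, 76, 67, 68, 88, 127, 134]
[183, 154, 145, 142, 113, 86, 70, 67, 69, 68, 68, 68, 67, 69, 69, 68, 69, 68, 68, 69, 79, 93, 93, 76, 70, 70, 90, 129, 136]
[207, 207, 208, 205, 167, 143, 161, 180, 136, 108, 93, 94, 94, 93, 95, 94, 95, 93, 125, 159, 104, 94, 94, 76, 70, 71, 92, 131, 137]
scene 264 rows 160..217 step 2
[203, 201, 202, 202, 202, 202, 202, 172, 97, 87, 87, 88, 83, 81, 88, 88, 89, 86, 88, 86, 84, 80, 73, 65, 58, 60, 74, 92, 115]
[205, 204, 194, 176, 168, 164, 147, 142, 143, 137, 108, 86, 68, 67, 68, 68, 68, 67, 68, 68, 67, 62, 60, 53, 52, 56, 72, 94, 114]
[207, 207, 207, 202, 155, 131, 127, 134, 145, 140, 111, 93, 89, 89, 94, 87, 67, 77, 88, 95, 96, 93, 88, 76, 67, 65, 79, 99, 124]
t 20.03 deck [ 53.5 -62.8 132.2] F deck [-0.2  0.2 -0.3] open 0.0696 j [ 14.  -3. -33.   2. -45.  14.]
rotvec [ 2.71  3.02 15.02]
52,-63,120 shift [ 1.3 -1.3 12.1]
52,-63,80 shift [  7.3 -10.3  50.6]
52,-63,54 shift [ 11.2 -16.2  75.7]
```

Lid shut confirmed: its free edge in the scene view is at row 177 against the predicted 175.7. Next I descend onto the fin.

>>> move_arm([
  [[2, -2, 15], [1.3, 1.5, 7], 0.55],
  [[6, -8, 40], [2.7, 3, 15], 0.55],
  [[7, -10, 50], [2.7, 3, 15], 0.55],
  [[7, -10, 50], [2.7, 3, 15], 0.55],
  [[7, -10, 50], [2.7, 3, 15], 0.55],
])

```text
clock: 20.45
tool_pos: [0.5287, -0.0795, 0.1554]
orientation: [-162.5, -3.6, -76.9]
force: [0.3, -0.7, 0.1]
opening: 0.0472
gripper_force: 0.0
```

```bash
python3 t.py 11.5,12 52,-63,80 52,-63,66 52,-63,58
```

```text
t 20.45 deck [ 52.6 -62.7  79.9] F deck [ 0.3 -0.7 -0.1] open 0.0472 j [ 16.   0. -40.   8. -33.  -8.]
rotvec [0.18 0.04 0.5 ]
52,-63,80 shift [ 0.2  0.6 -0. ]
52,-63,66 shift [ 0.8 -2.3 13.7]
52,-63,58 shift [ 1.1 -3.9 21.5]
```

```bash
python3 t.py 11.5,5 52,-63,58
```

```text
t 20.45 deck [ 52.6 -62.7  79.9] F deck [ 0.3 -0.7 -0.1] open 0.0472 j [ 16.   0. -40.   8. -33.  -8.]
rotvec [7.03 1.47 0.5 ]
52,-63,58 shift [ 1.1 -3.9 21.5]
```

>>> move_arm([
  [[1, -2, 10], [3, 0, 0.5], 0.6],
  [[1, -4, 18], [6, 0, 0.5], 0.6],
  [[1, -4, 21], [6, 0, 0.5], 0.6],
  [[1, -4, 21], [6, 0, 0.5], 0.6],
])

```text
clock: 20.78
tool_pos: [0.5386, -0.08, 0.1371]
orientation: [-156.5, -3.5, -77.6]
force: [-0.8, -0.8, 0.5]
opening: 0.0347
gripper_force: 0.0
```

```bash
python3 t.py 11.5,5 52,-63,58
```

```text
t 20.78 deck [ 51.9 -63.5  59. ] F deck [-0.4 -0.8  0.8] open 0.0347 j [ 15.   0. -47.  12. -20. -12.]
rotvec [ 1.04  1.39 -0.25]
52,-63,58 shift [-0.4 -0.3  1. ]
```

No contact on the way down. I close on the fin, slowly at first.

>>> move_arm([
  [[0, 0, 1], [0, 0, 0], 0.75],
  [[0, 0, 1], [0, 0, 0], 0.8],
  [[0, 0, 1], [0, 0, 0], 0.9],
  [[0, 0, 1], [0, 0, 0], 0.95],
  [[0, 0, 1], [0, 0, 0], 0.95],
  [[0, 0, 1], [0, 0, 0], 0.95],
])

```text
clock: 21.28
tool_pos: [0.5378, -0.08, 0.1354]
orientation: [-156.6, -3.4, -77.7]
force: [-6.3, 0.8, 2.9]
opening: 0.0108
gripper_force: 29.3
```

```bash
python3 t.py 11.5,5 52,-63,58; python3 t.py 50,5 52,-63,58;python3 t.py 90,5 52,-63,58
```

```text
t 21.28 deck [ 50.4 -63.4  57.9] F deck [-4.   1.   5.6] open 0.0108 j [ 15.   0. -47.  12. -20. -13.]
rotvec [ 1.11  1.4  -0.42]
52,-63,58 shift [-0.1 -1.6 -0.3]
t 21.28 deck [ 50.4 -63.4  57.9] F deck [-4.   1.   5.6] open 0.0108 j [ 15.   0. -47.  12. -20. -13.]
rotvec [  0.6    1.72 -38.91]
52,-63,58 shift [-0.1 -1.6 -0.3]
t 21.28 deck [ 50.4 -63.4  57.9] F deck [-4.   1.   5.6] open 0.0108 j [ 15.   0. -47.  12. -20. -13.]
rotvec [-3.000e-02  1.940e+00 -7.891e+01]
52,-63,58 shift [-0.1 -1.6 -0.3]
```

The fin is gripped: opening 10.8 mm against a 10 mm fin. I turn it towards the lid.

>>> move_arm([
  [[0, 0, 0], [0, 0, -5], 0.95],
  [[0, 0, 0], [0, 0, -10], 0.95],
  [[0, 0, 0], [0, 0, -15], 0.95],
  [[0, 0, 0], [0, 0, -20], 0.95],
  [[0, 0, 0], [0, 0, -25], 0.95],
  [[0, 0, 0], [0, 0, -30], 0.95],
  [[0, 0, 0], [0, 0, -35], 0.95],
  [[0, 0, 0], [0, 0, -35], 0.95],
])

```text
clock: 21.95
tool_pos: [0.5378, -0.0801, 0.1353]
orientation: [-162.4, -16.1, -44.2]
force: [-5.4, -1.8, 1.9]
opening: 0.0102
gripper_force: 29.8
```

```bash
python3 t.py 50,5 52,-63,58;python3 t.py 90,5 52,-63,58
```

```text
t 21.95 deck [ 50.4 -63.5  57.9] F deck [-3.8 -1.6  4.4] open 0.0102 j [ 15.   0. -47.  12. -20.  23.]
rotvec [ 0.05  1.78 -3.61]
52,-63,58 shift [ 0.8 -1.5 -0.3]
t 21.95 deck [ 50.4 -63.5  57.9] F deck [-3.8 -1.6  4.4] open 0.0102 j [ 15.   0. -47.  12. -20.  23.]
rotvec [ -0.58   1.73 -43.61]
52,-63,58 shift [ 0.8 -1.5 -0.3]
```

Forces stay low, so I finish the turn with a little overshoot to reach the stop.

>>> move_arm([
  [[0, 0, 0], [0, 0, -6], 0.95],
  [[0, 0, 0], [0, 0, -12], 0.95],
  [[0, 0, 0], [0, 0, -18], 0.95],
  [[0, 0, 0], [0, 0, -24], 0.95],
  [[0, 0, 0], [0, 0, -30], 0.95],
  [[0, 0, 0], [0, 0, -36], 0.95],
  [[0, 0, 0], [0, 0, -40], 0.95],
  [[0, 0, 0], [0, 0, -44], 0.95],
  [[0, 0, 0], [0, 0, -47], 0.95],
  [[0, 0, 0], [0, 0, -47], 0.95],
])

```text
clock: 22.78
tool_pos: [0.5378, -0.0803, 0.1353]
orientation: [179.7, -23.7, 5.1]
force: [-4.3, -3.0, 1.3]
opening: 0.0099
gripper_force: 31.0
```

```bash
python3 t.py 90,5 52,-63,58
python3 - <<'E'
from plant import ctrl
print(ctrl.get_obs()["moment"])
E
```

```text
t 22.78 deck [ 50.3 -63.8  57.9] F deck [-3.2 -2.8  3.4] open 0.0099 j [ 15.   0. -47.  12. -20.  70.]
rotvec [-1.18  1.34  3.2 ]
52,-63,58 shift [ 1.7 -0.7 -0.3]
[-1.20360085  2.61589463 -1.034749  ]
```

>>> move_arm([
  [[0, 0, 0], [0, 0, -3], 0.95],
  [[0, 0, 0], [0, 0, -6], 0.95],
  [[0, 0, 0], [0, 0, -6], 0.95],
])

```text
clock: 23.03
tool_pos: [0.5381, -0.0802, 0.1353]
orientation: [177.2, -23.5, 11.6]
force: [-3.5, -4.3, -0.7]
opening: 0.0113
gripper_force: 33.9
```

```bash
python3 t.py 90,5 52,-63,58 52,-63,100
python3 - <<'E'
from plant import ctrl
print(ctrl.get_obs()["moment"])
E
```

```text
t 23.03 deck [ 50.6 -63.6  57.8] F deck [-3.5 -4.2  1.2] open 0.0113 j [ 15.   0. -47.  12. -20.  75.]
rotvec [-1.26  1.25  9.12]
52,-63,58 shift [ 1.4 -0.4 -0.4]
52,-63,100 shift [ -3.   -2.  -42.1]
[-1.3853034   2.55933883 -1.34625741]
```

The opening rises from 9.9 to 11.3 mm as I over-turn, so the fin is against its stop. I release and lift.

>>> move_arm([
  [[0, 0, 0], [0, 0, 3], 0.9],
  [[0, 0, 0], [0, 0, 5], 0.7],
  [[0, 0, 0], [0, 0, 5], 0.6],
  [[0, 0, 0], [0, 0, 5], 0.6],
  [[-1, -1, -15], [0, 0, 5], 0.6],
  [[-3, -2, -42], [0, 0, 5], 0.6],
  [[-8, -3, -80], [0, 0, 5], 0.6],
  [[-12, -4, -120], [0, 0, 5], 0.6],
  [[-12, -4, -120], [0, 0, 5], 0.6],
])

```text
clock: 23.78
tool_pos: [0.4806, -0.0812, 0.2491]
orientation: [179.4, -24.5, 6.2]
force: [0.5, -0.1, 0.8]
opening: 0.0349
gripper_force: 0.0
```

```bash
python3 t.py 90,30
```

```text
t 23.78 deck [ 57.7 -63.  185. ] F deck [ 0.8 -0.1  0.4] open 0.0349 j [ 18. -14. -41.   9. -40.  73.]
rotvec [ -0.42 -24.52   4.41]
```

>>> move_arm([
  [[-5, 40, -8], [0, -5, 0], 0.6],
  [[-10, 80, -15], [0, -5, 0], 0.6],
  [[-10, 120, -15], [0, -5, 0], 0.6],
  [[-10, 160, -15], [0, -5, 0], 0.6],
  [[-10, 200, -15], [0, -5, 0], 0.6],
  [[-10, 240, -15], [0, -5, 0], 0.6],
  [[-10, 260, -15], [0, -5, 0], 0.6],
  [[-10, 260, -15], [0, -5, 0], 0.6],
])

```text
clock: 24.45
tool_pos: [0.4918, -0.3458, 0.2523]
orientation: [179.4, -18.8, 6.0]
force: [0.1, 0.2, -0.0]
opening: 0.0351
gripper_force: 0.0
```

Run:
```python
from h import *
from plant import ctrl
x=np.load("dock.npy");t=ctrl.snapshot("top")["color"];s=ctrl.snapshot("scene")["color"];t0=S["top"]["color"];s0=S["scene"]["color"]
print(ctrl.get_obs()["tool_pos"])
g=lambda im,n,P:int(cv2.getRectSubPix(im,(1,1),tuple(map(float,proj(n,world(deck2dock(P),x))))).mean())
for X in range(130,20,-6): print(X,[g(t,"top",(X,y,53)) for y in range(-30,-130,-6)])
a=cv2.absdiff(t,t0).max(axis=2);b=cv2.absdiff(s,s0).max(axis=2)
for n,o,im,im0 in(("cup",(220,197),t,t0),("jar",(313,188),t,t0),("driver",(200,208),t,t0),("mouse",(117,251),t,t0)):
  w=16;A=im0[o[1]-w:o[1]+w,o[0]-w:o[0]+w].astype(np.float32).mean(2);B=im[o[1]-w:o[1]+w,o[0]-w:o[0]+w].astype(np.float32).mean(2);print(n,cv2.phaseCorrelate(A,B))
```

```text
[ 0.49114768 -0.3426471   0.25244881]
130 [80, 87, 86, 85, 87, 86, 85, 86, 86, 91, 128, 149, 146, 146, 147, 148, 149]
124 [80, 86, 83, 87, 86, 87, 89, 84, 86, 92, 126, 148, 148, 149, 147, 148, 146]
118 [81, 89, 84, 86, 84, 88, 86, 88, 84, 91, 124, 148, 149, 149, 147, 148, 146]
112 [80, 89, 86, 86, 85, 82, 83, 87, 87, 89, 124, 149, 148, 147, 147, 148, 149]
106 [83, 85, 87, 87, 74, 57, 55, 65, 82, 89, 125, 149, 148, 148, 149, 148, 150]
100 [86, 88, 84, 85, 71, 56, 53, 65, 86, 90, 127, 149, 148, 148, 147, 148, 147]
94 [80, 85, 87, 86, 78, 82, 80, 94, 87, 90, 127, 148, 147, 149, 149, 147, 148]
88 [65, 75, 83, 84, 91, 120, 124, 119, 90, 90, 128, 149, 147, 149, 147, 146, 149]
82 [51, 53, 60, 72, 88, 123, 126, 119, 87, 85, 127, 149, 149, 148, 147, 149, 147]
76 [20, 31, 50, 55, 72, 106, 115, 117, 85, 83, 130, 146, 146, 148, 148, 149, 148]
70 [8, 26, 55, 60, 61, 78, 77, 96, 85, 94, 134, 150, 147, 149, 149, 148, 144]
64 [8, 35, 52, 53, 60, 74, 70, 82, 76, 93, 135, 149, 149, 151, 148, 148, 147]
58 [7, 37, 52, 52, 58, 80, 83, 78, 55, 86, 133, 150, 148, 147, 147, 147, 148]
52 [3, 36, 53, 54, 61, 76, 81, 82, 53, 75, 128, 149, 148, 148, 148, 149, 145]
46 [47, 47, 53, 55, 62, 76, 83, 82, 55, 60, 109, 144, 149, 147, 148, 148, 143]
40 [103, 89, 60, 56, 62, 74, 83, 77, 55, 59, 95, 130, 146, 147, 146, 147, 147]
34 [110, 102, 72, 68, 64, 64, 80, 65, 61, 68, 96, 129, 146, 149, 146, 148, 150]
28 [110, 108, 103, 96, 92, 82, 82, 79, 86, 98, 105, 121, 125, 143, 147, 148, 147]
22 [109, 110, 109, 110, 109, 98, 85, 88, 101, 108, 109, 109, 108, 130, 148, 148, 149]
cup ((-0.20969875472949795, 0.03708242800671435), 0.9163662947248667)
jar ((-0.4520753006552951, -0.457865994146065), 0.43168523302301764)
driver ((0.00936480428166675, -0.044500866477903855), 1.0156038794666529)
mouse ((0.06324447848894366, 0.08299448875623838), 0.9436094118282199)
```

The arm tip shows at deck (103, −64), straight up-slope from the pivot. The lid is shut, and the bystanders whose positions I compared (cup, jar, driver, mouse) are unmoved. I hand the job in.

```bash
python3 -c "
from plant import ctrl
print(ctrl.close_job())"
```

```text
the job is handed in; nothing more can be done
None
```

I handed the job in at 24.5 s with the pack pushed home, the lid shut and the turnbutton against its stop over it; the last camera check agreed, but the hand-in returned no verdict, and I did not compare the bracket and model car against the start.

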